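# Making up the balancing set and the bending set in a mechanics teaching lab

## Robot

A 6-joint arm with a two-finger parallel gripper is mounted at the origin on the work surface. World frame = base frame: x ahead of the robot, y to its left, z up, the work surface at z = 0. Lengths are in m, angles in rad, forces in N, time in s.
With the tool pointing down it reaches from about 0.375 to 0.975 m from the base axis. Payload 3.8 kg.
Tool frame: the origin (TCP) lies at the very end of the fingers, on their centre line; the grasp point (between the pads) lies 19 mm behind it; z points along the fingers, y is the direction in which the jaws open and shut (so a half turn about z gives the same grasp; the last joint's range is limited). The gripper opens to 85 mm and grips with 20 to 120 N. Pads are 22 mm wide; open, the fingers measure 114 mm over their backs; the gripper's body (76 mm by 85 mm) begins 54 mm behind the grasp point. The pads swing forward as they close: fully open they stand 13 mm farther back than shut.
Start: joints at [-1.256, 0.264, 1.604, -0, 1.274, -0.037], TCP at [0.233, -0.634, 0.231] pointing down, gripper open.
Joint ranges: [-2.63, 2.63], [-0.94, 2.18], [0.31, 2.57], [-1.31, 4.45], [0, 2.66], [-2.55, 2.55]. Speed limits (rad/s): [2.57, 2.57, 3.14, 3.14, 3.14, 3.14].

## Interface

Orientations are given as a rotation vector (axis times angle).
In Python, from workcell import bot, read_camera, finish_job gives the robot as it stands. The module is installed in compiled form; this text tells all that it offers.
- The arm moves only by the tool servo_tool, never from a script. Its argument "targets" is text: rows parted by semicolons, each of 7 numbers parted by spaces: the turn, a rotation vector about the tool's x, y, z in rad, then the shift along the tool's x, y, z in mm, then the finger opening in mm, from 0 to 85.4. In form: wx wy wz x y z gripper; .... A call has 1 to 8 rows; each row shifts and turns the pose as measured when the row begins, along the tool's axes as they then stand; what a row does not reach is not made up. A row lasts 1/12 s, in which the tool goes at most 41.7 mm and 7.16 degrees, less where a joint would pass 70% of its speed; a pose out of reach is approached as far as the arm can. A call is refused whole if a number of a shift passes 41.7 or a number of a turn 0.125, either way. A call with a gripper value outside its range is refused whole. The fingers move at their own pace and stop on an object; "newtons" is the grip in N (left out, the last holds). Time passes only in rows, so rows that do not move let the fingers close. It gives the time, the measured TCP pose, the force and the opening at its end, in the units of the state.
- bot.read_state(): the state, without advancing time (a new reading comes with each control period).
- read_camera(name): name is "side" or "top" or "wrist"; returns a dict with "image" (384x512x3 uint8, red, green, blue), "mtx" (3x3 intrinsics, pixels), "eye" and "orientation" of the camera in the world; the wrist camera has in their place "T_tool_cam" (4x4, takes a point from camera to tool coordinates, whose origin is the TCP and whose axes are the flange's). Camera axes: x right, y up, looking along -z (the intrinsics and any distortion apply to the point x, -y, -z); pixel columns grow to the right and rows downward; lengths in m; the calibration is good to about 2 mm. A picture is of the moment at which its call begins: read the wrist's pose just before it. There is no depth.
- finish_job(): hands the job in, once; it reports no verdict.
The state is a dict: "time": time; "q": joint angles; "joint_vel": joint speeds; "joint_torque": joint torques, N m; "tool_pos": TCP position; "tcp_rot": TCP orientation; "wrist_force": force on the tool from outside, world axes, zero at the start; "torque": the same for the moment, N m; "width": opening from 0.0 (shut) to 1.0 (fully open).
Only numpy, scipy, OpenCV 4.12 (cv2) and the standard library are available. Lean on these libraries where they do the work, as an engineer would, in place of code of your own. Each camera call takes 0.05 s, during which the arm holds its last target.

## Task

Make up the two experiment sets for the next class from the stock on the bench. Balancing set: lower the rotor into the open slots of the bearing stand until both ends of its axle sit on the slot bottoms, and stand the small weight upright in the round recess of the same base plate. Bending set: put the large weight in the round recess of the tray, the knife-edge support in the long recess and the roller support in the square one, each upright and flat on the recess floor; set everything down without dropping it, and leave the spare pulley and the screwdriver where they are.

Things in the scene. Friction and masses are not known exactly. Their poses are not given: they have to be found in the camera images.
- rotor_center (a point): Rotor, 0.32-0.5 kg: bare aluminium drum, 56 diameter x 44 mm long, on a dark steel axle, 12 diameter x 96 mm, out 26 mm at each end. Point: its middle. x along the axle (ends alike); roll about it means nothing. At the start the drum lies on a fixed plywood cradle (44 along the axle x 40 wide x 16 mm high), axle level, 40 mm above the bench; the drum's sides overhang the cradle.
- small_weight_center (a point): Small weight: bare steel cylinder, 34 mm diameter, 34 mm high, with a neck and a knob (18 mm diameter, 14 mm high) on top; 56 mm high in all; 0.2 to 0.33 kg. Point: on its axis, 28 mm above its underside. z up; yaw has no meaning. Stands upright on the bench.
- large_weight_center (a point): Large weight: bare steel cylinder, 50 mm diameter, 36 mm high, with a neck and a knob (24 mm diameter, 16 mm high) on top; 60 mm high in all; 0.48 to 0.75 kg. Point: on its axis, 30 mm above its underside. z up; yaw has no meaning. Stands upright on the bench.
- knife_edge_center (a point): Knife-edge support for a beam: aluminium block 70 mm long (x), 32 mm wide (y), 40 mm high, with a triangular steel ridge along x on top; 56 mm high in all; 0.28 to 0.44 kg. Point: its centre, 28 mm above its underside. z up; either end of x is the same. Stands upright on the bench.
- roller_support_center (a point): Roller support for a beam: square aluminium block 48 x 48 mm with two cheeks, 50 mm high, flush with its +y and -y sides, and a steel roller along y between them; 56 mm high in all; 0.25 to 0.4 kg. Point: its centre, 28 mm above its underside. z up. Stands upright on the bench.
- stand: Bearing stand, fixed: dark base 230 (x) x 110 x 12 mm; origin: centre of underside. Two uprights (8 thick, 44 wide, 76 mm high) at x=11 and 79 mm, 60 mm clear between; in each at y=0 an open slot, 15 wide, bottom at z=46, V mouth from z=62 up to 43 mm wide at the top. Seated rotor's middle: x=45, y=0, z=52 mm, axle along x. Round recess for small weight: x=-70, y=0, 50 diameter, 6 deep, floor z=6 mm.
- tray: Tray of the bending set, fixed: grey plate 276 (x) x 110 (y) x 14 mm; origin: centre of its underside, z up. Three dark recesses, 6 mm deep, floors at z=8 mm, all at y=0: round, 66 mm diameter, x=-91 (large weight); long, 88 (x) x 50 (y) mm, x=0 (knife-edge support, ridge along x); square, 66 x 66 mm, x=+91 (roller support, sides parallel to the recess).
- pulley_center (a point): Spare pulley, belongs to neither set and stays where it is: aluminium disc with a grooved rim, lying flat and loose among the stock, 58 mm diameter, 22 mm high at its hub. Point: on its axis, 11 mm up.
- screwdriver_grip (a point): Screwdriver, 190 mm long, lying loose on the bench beyond the stock; it stays where it is. Point: on its handle, x along the shaft.

How it is judged:
By the outcome, as a careful person would: the job done as asked, in the order asked, and still so for the second after the job is handed in, with the robot touching nothing.
It also fails if it takes over 147 s, if anything falls off the work surface, if the arm or the gripper's body presses on something with over 40 N, if the wrist force passes 120 N, or if a joint passes its speed limit or range.

## Working session

There is one attempt and no reset: what is moved stays moved. The work goes in short steps, Python scripts to look and compute and a tool call to move; the robot and the scene stay as the last step left them, time stands still between calls to the robot, and variables do not carry over. Pictures are saved under pics/ and viewed, and the job is handed in when it is done.

Besides the shell and the picture viewer there is one more tool, called after "Call:" by a JSON object that holds its "op" and its "data", one argument or row to a line. servo_tool: Moves the arm, as the interface text tells. Its arguments: {"type":"object","properties":{"targets":{"type":"string"},"newtons":{"type":"number"}},"required":["targets"]}

```bash
mkdir -p pics; ls; python3 - <<'E'
from workcell import bot, read_camera
import cv2, numpy as np, pickle
s=bot.read_state(); print(s)
for n in ["top","side","wrist"]:
    c=read_camera(n); pickle.dump(c,open(f"pics/{n}0.pkl","wb")); cv2.imwrite(f"pics/{n}0.png",c["image"][:,:,::-1])
    print(n,[ (k,np.round(v,4).tolist()) for k,v in c.items() if k!="image"])
E
```

```text
pics
{'time': 0.0, 'q': array([-1.25591838e+00,  2.64776981e-01,  1.60538124e+00, -1.59606436e-05,
        1.27366915e+00, -3.69386526e-02]), 'joint_vel': array([-0.00032596, -0.00103226,  0.00052221, -0.00171236, -0.0009589 ,
       -0.00037949]), 'joint_torque': array([-9.72936941e-04, -5.15108621e+01, -3.67308676e+01,  4.11691894e-05,
        1.28558680e-02, -3.10772873e-05]), 'tool_pos': array([ 0.23235171, -0.63297705,  0.22994204]), 'tcp_rot': array([-3.09093330e+00, -5.49406846e-01,  5.09628221e-04]), 'wrist_force': array([ 0.48166899, -0.18205533, -0.1070262 ]), 'torque': array([-0.02067526, -0.04777378,  0.03541851]), 'width': 1.0000398526953862}
top [('mtx', [[417.4897, 0.0, 257.7991], [0.0, 417.4897, 195.6929], [0.0, 0.0, 1.0]]), ('eye', [0.5016, -0.0124, 0.967]), ('orientation', [0.0972, -0.1038, -1.5771])]
side [('mtx', [[403.6809, 0.0, 251.3876], [0.0, 403.6809, 192.1558], [0.0, 0.0, 1.0]]), ('eye', [0.5688, -0.5679, 0.6737]), ('orientation', [0.7569, -0.0253, -0.104])]
wrist [('mtx', [[303.321, 0.0, 257.2773], [0.0, 303.321, 188.1773], [0.0, 0.0, 1.0]]), ('T_tool_cam', [[-0.001, 0.9521, 0.3058, 0.0777], [1.0, 0.0014, -0.0012, -0.0011], [-0.0015, 0.3058, -0.9521, -0.1428], [0.0, 0.0, 0.0, 1.0]])]
```

View pics/top0.png

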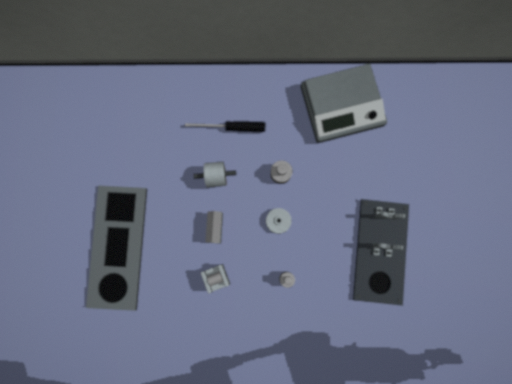

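View pics/side0.png

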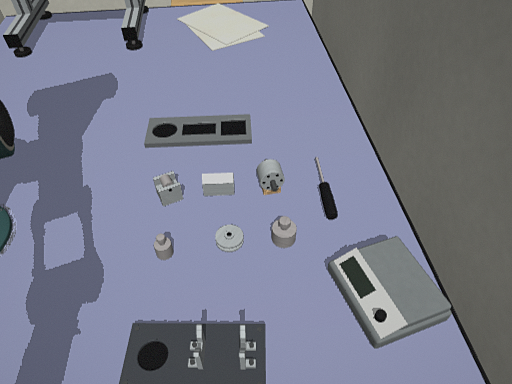

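View pics/wrist0.png

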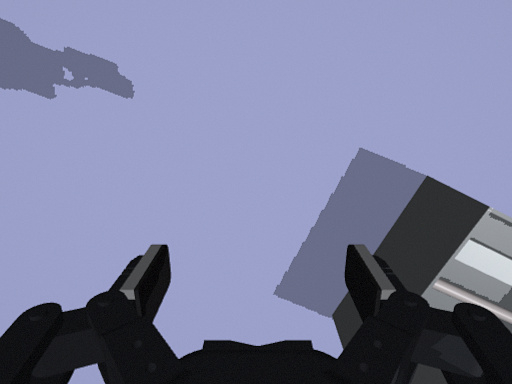

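```bash
cat > h.py <<'E'
import numpy as np, cv2, pickle
from scipy.spatial.transform import Rotation as R
def cam(c,s=None):
    if "eye" in c: return R.from_rotvec(c["orientation"]).as_matrix(), np.array(c["eye"])
    T=np.array(c["T_tool_cam"]); Rt=R.from_rotvec(s["tcp_rot"]).as_matrix()
    return Rt@T[:3,:3], s["tool_pos"]+Rt@T[:3,3]
def onplane(c,uv,z,s=None):
    M,e=cam(c,s); K=c["mtx"]
    uv=np.atleast_2d(np.array(uv,float))
    d=np.c_[(uv[:,0]-K[0,2])/K[0,0], -(uv[:,1]-K[1,2])/K[1,1], -np.ones(len(uv))]@M.T
    return e+d*((z-e[2])/d[:,2])[:,None]
def proj(c,P,s=None):
    M,e=cam(c,s); K=c["mtx"]; p=(np.atleast_2d(P)-e)@M
    return np.c_[K[0,0]*p[:,0]/-p[:,2]+K[0,2], K[1,1]*-p[:,1]/-p[:,2]+K[1,2]]
def tri(c1,uv1,c2,uv2):
    A=[];b=[]
    for c,uv in((c1,uv1),(c2,uv2)):
        e=cam(c)[1]; p=onplane(c,uv,0)[0]; d=p-e; d/=np.linalg.norm(d); I=np.eye(3)-np.outer(d,d); A.append(I);b.append(I@e)
    x=np.linalg.lstsq(np.vstack(A),np.hstack(b),rcond=None); return x[0],x[1]
def crop(img,x0,y0,x1,y1,f,name):
    cv2.imwrite(name,cv2.resize(img[y0:y1,x0:x1,::-1],None,fx=f,fy=f,interpolation=cv2.INTER_CUBIC))
def toolyaw(s):
    Y=R.from_rotvec(s["tcp_rot"]).as_matrix()[:,1]; return np.degrees(np.arctan2(Y[1],Y[0]))
def plan(s,target,jawdeg=None):
    """print the shift in tool mm to target TCP and yaw turn (about tool z) to get jaws along jawdeg (mod 180)"""
    Rm=R.from_rotvec(s["tcp_rot"]).as_matrix()
    d=Rm.T@(np.array(target)-s["tool_pos"])*1000
    print("shift tool mm",d.round(1),"TCP",s["tool_pos"].round(4),"jaw deg",round(toolyaw(s),2),"tilt",(Rm[:,2]).round(4),"q",s["q"].round(2))
    if jawdeg is not None:
        dy=(jawdeg-toolyaw(s)+90)%180-90
        c,sn=np.cos(np.radians(dy)),np.sin(np.radians(dy))
        print("wz total rad",round(-np.radians(dy),4))
        # full rotation correction to exactly down with jaws at desired angle
        a=np.radians(toolyaw(s)+dy); Y=np.array([np.cos(a),np.sin(a),0]);Z=np.array([0,0,-1]);Rd=np.c_[np.cross(Y,Z),Y,Z]
        print("rotvec needed",R.from_matrix(Rm.T@Rd).as_rotvec().round(4), "shift in final frame",(Rd.T@(np.array(target)-s["tool_pos"])*1000).round(1))
E
python3 - <<'E'
from h import *
t=pickle.load(open("pics/top0.pkl","rb"));s=pickle.load(open("pics/side0.pkl","rb"))
crop(t["image"],80,90,340,310,3,"pics/a.png")
crop(t["image"],340,190,420,310,5,"pics/b.png")
crop(s["image"],110,100,360,380,2.1,"pics/c.png")
E
```

```text
(no output)
```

View pics/a.png

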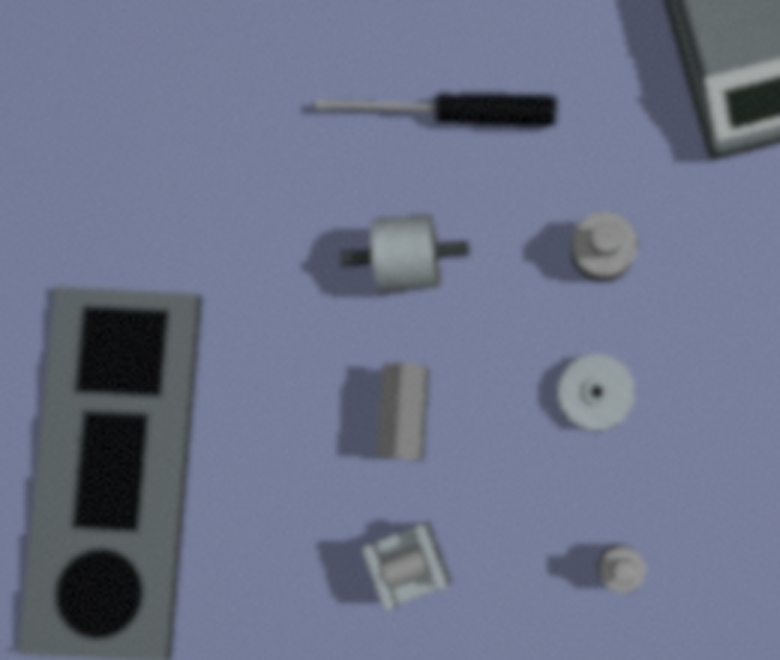

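View pics/b.png

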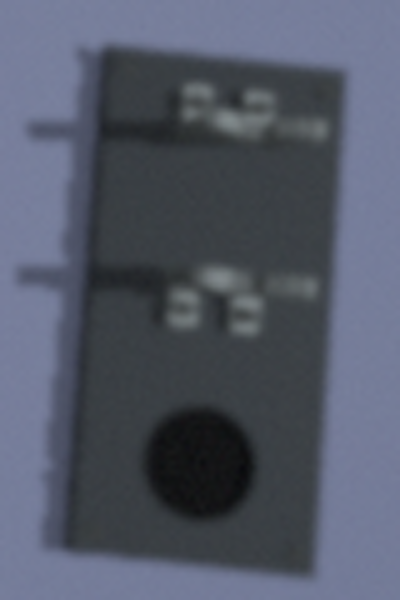

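View pics/c.png

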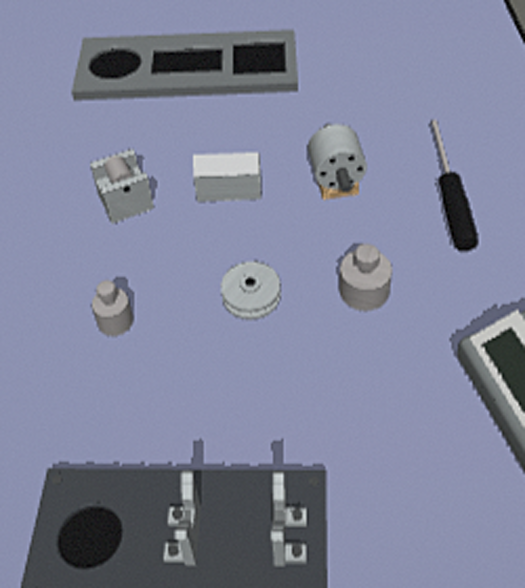

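```bash
cat > m.py <<'E'
from h import *
t=pickle.load(open("pics/top0.pkl","rb"));s=pickle.load(open("pics/side0.pkl","rb"))
f=lambda u,v:(u/3+80-1/3,v/3+90-1/3)
g=lambda u,v:(u/5+340-.4,v/5+190-.4)
h=lambda u,v:(u/2.1+110-.26,v/2.1+100-.26)
def show(n,P): print(n,P.round(4).tolist())
tc=onplane(t,[f(54,289),f(201,296),f(168,657),f(16,650)],.014); print("tray",tc.round(4).tolist(),"ctr",tc.mean(0).round(4)); print([np.linalg.norm(tc[i]-tc[i-1]).round(4) for i in range(4)])
for d in (tc[0]-tc[3],tc[1]-tc[2]): print("yaw",np.degrees(np.arctan2(d[1],d[0])))
show("round tray",onplane(t,[f(99,593)],.014)); 
bc=onplane(t,[g(105,47),g(345,71),g(313,575),g(68,548)],.012); print("stand",bc.round(4).tolist(),"ctr",bc.mean(0).round(4)); print([np.linalg.norm(bc[i]-bc[i-1]).round(4) for i in range(4)])
for d in (bc[0]-bc[3],bc[1]-bc[2]): print("yaw",np.degrees(np.arctan2(d[1],d[0])))
show("round stand",onplane(t,[g(200,464)],.012))
print("stand round tri",tri(t,g(200,464),s,h(90,537)))
print("tray round tri",tri(t,f(99,593),s,h(115,63)))
print("small knob tri",tri(t,f(624,569),s,h(107,287)))
print("large knob tri",tri(t,f(606,239),s,h(367,251)))
print("rotor axle ends @.04",onplane(t,[f(341,258),f(469,248)],.04).round(4).tolist())
print("knife ridge @.056",onplane(t,[f(402,365),f(399,458)],.056).round(4).tolist())
print("roller cheeks @.05",onplane(t,[f(365,547),f(389,607),f(427,525),f(450,581)],.05).round(4).tolist())
print("pulley",tri(t,f(596,391),s,h(251,283)))
E
python3 m.py
```

```text
tray [[0.6497, 0.352, 0.014], [0.6433, 0.2391, 0.014], [0.3733, 0.2567, 0.014], [0.3794, 0.3694, 0.014]] ctr [0.5114 0.3043 0.014 ]
[np.float64(0.2709), np.float64(0.1132), np.float64(0.2706), np.float64(0.1128)]
yaw -3.6654544247588254
yaw -3.742878063609872
round tray [[0.4203, 0.3094, 0.014]]
stand [[0.6146, -0.2539, 0.012], [0.6026, -0.3641, 0.012], [0.3763, -0.3374, 0.012], [0.3891, -0.2282, 0.012]] ctr [ 0.4956 -0.2959  0.012 ]
[np.float64(0.227), np.float64(0.1109), np.float64(0.2279), np.float64(0.1099)]
yaw -6.494333802261933
yaw -6.7501285292014295
round stand [[0.4254, -0.2891, 0.012]]
stand round tri (array([ 0.42464667, -0.29038249,  0.00776832]), array([4.04295834e-07]))
tray round tri (array([0.41891698, 0.31049462, 0.0103634 ]), array([2.14190698e-06]))
small knob tri (array([ 0.43589146, -0.07960202,  0.05261861]), array([2.38590786e-06]))
large knob tri (array([ 0.67682182, -0.06999916,  0.05882707]), array([6.459595e-08]))
rotor axle ends @.04 [[0.6674, 0.128, 0.04], [0.6742, 0.0319, 0.04]]
knife ridge @.056 [[0.585, 0.0802, 0.056], [0.5175, 0.0821, 0.056]]
roller cheeks @.05 [[0.4541, 0.1069, 0.05], [0.4116, 0.0893, 0.05], [0.4693, 0.0622, 0.05], [0.4295, 0.0456, 0.05]]
pulley (array([ 0.56686395, -0.06317861,  0.01754423]), array([6.44552603e-07]))
```

```bash
cat > p.py <<'E'
import sys
from h import *
from workcell import bot
a=[float(x) for x in sys.argv[1:]]
s=bot.read_state(); print("t",round(s["time"],2),"F",s["wrist_force"].round(1),"w",round(s["width"]*85.4,1))
plan(s,a[:3],a[3] if len(a)>3 else None)
E
python3 p.py 0.671 0.080 0.17 4
```

```text
t 0.15 F [0.5 0.2 0.3] w 85.4
shift tool mm [ 657.5 -518.2   61.2] TCP [ 0.2324 -0.6331  0.2302] jaw deg -69.84 tilt [-6.0e-04  1.7e-03 -1.0e+00] q [-1.26  0.26  1.61 -0.    1.27 -0.04]
wz total rad -1.2888
rotvec needed [-1.5000e-03 -1.2000e-03 -1.2888e+00] shift in final frame [680.8 487.3  60.2]
```

Call:
{"op": "servo_tool", "data": {
  "targets": "0 0 -0.061 41 -1.2 0 85; 0 0 -0.061 41 -1.2 0 85; 0 0 -0.061 41 -1.2 0 85; 0 0 -0.061 41 -1.2 0 85; 0 0 -0.061 41 -1.2 0 85; 0 0 -0.061 41 -1.2 0 85; 0 0 -0.061 41 -1.2 0 85; 0 0 -0.061 41 -1.2 0 85"
}}

```text
time: 0.82
tool_pos: [0.4997, -0.452, 0.2249]
tcp_rot: [-2.86, -1.287, 0.007]
wrist_force: [0.2, -0.0, -1.2]
width: 0.992
```

Call:
{"op": "servo_tool", "data": {
  "targets": "0 0 -0.061 41 -1.2 0 85; 0 0 -0.061 41 -1.2 0 85; 0 0 -0.061 41 -1.2 0 85; 0 0 -0.061 41 -1.2 0 85; 0 0 -0.061 41 -1.2 0 85; 0 0 -0.061 41 -1.2 0 85; 0 0 -0.061 41 -1.2 0 85; 0 0 -0.061 41 -1.2 0 85"
}}

```text
time: 1.48
tool_pos: [0.6498, -0.1584, 0.2206]
tcp_rot: [-2.437, -1.968, 0.006]
wrist_force: [-0.2, -0.5, -0.3]
width: 0.999
```

```bash
python3 p.py 0.671 0.080 0.17 4
```

```text
t 1.48 F [-0.2 -0.5 -0.3] w 85.3
shift tool mm [237.4 -29.   51.5] TCP [ 0.6498 -0.1584  0.2206] jaw deg -12.15 tilt [-0.0088  0.0043 -1.    ] q [-0.28  0.26  1.62  0.    1.26 -0.07]
wz total rad -0.2819
rotvec needed [-0.0091 -0.0037 -0.2819] shift in final frame [236.3  37.8  50.6]
```

Call:
{"op": "servo_tool", "data": {
  "targets": "-0.001 -0.001 -0.036 31 0.5 6.5 85; -0.001 -0.001 -0.036 31 0.5 6.5 85; -0.001 -0.001 -0.036 31 0.5 6.5 85; -0.001 0 -0.036 31 0.5 6.5 85; -0.001 0 -0.036 31 0.5 6.5 85; -0.001 0 -0.036 31 0.5 6.5 85; -0.001 0 -0.036 31 0.5 6.5 85; -0.001 0 -0.036 31 0.5 6.5 85"
}}

```text
time: 2.15
tool_pos: [0.6741, 0.1035, 0.1659]
tcp_rot: [-2.113, -2.325, -0.001]
wrist_force: [0.5, -0.6, -0.3]
width: 0.994
```

Call:
{"op": "servo_tool", "data": {
  "targets": "0 0 0 0 0 0 85; 0 0 0 0 0 0 85"
}}

```text
time: 2.32
tool_pos: [0.6716, 0.1106, 0.1627]
tcp_rot: [-2.1, -2.33, 0.002]
wrist_force: [0.5, -0.5, -1.3]
width: 1.0
```

```bash
python3 p.py 0.671 0.080 0.17 4; cat > w.py <<'E'
import sys
from h import *
from workcell import bot, read_camera
n=sys.argv[1]; v=sys.argv[2] if len(sys.argv)>2 else "wrist"
s=bot.read_state(); c=read_camera(v); pickle.dump((c,s),open(f"pics/{n}.pkl","wb")); cv2.imwrite(f"pics/{n}.png",c["image"][:,:,::-1])
E
python3 w.py w1
```

```text
t 2.32 F [ 0.5 -0.5 -1.3] w 85.4
shift tool mm [-30.4  -3.8  -7.4] TCP [0.6716 0.1106 0.1627] jaw deg 5.94 tilt [-0.0048  0.0028 -1.    ] q [0.12 0.32 1.66 0.   1.17 0.02]
wz total rad 0.0339
rotvec needed [-0.0046 -0.0032  0.0339] shift in final frame [-30.5  -2.8  -7.3]
```

View pics/w1.png

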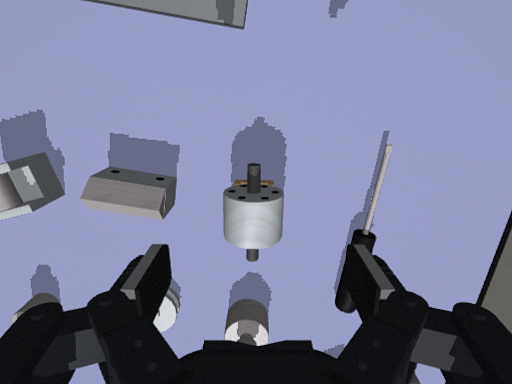

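```bash
python3 - <<'E'
from h import *
c,s=pickle.load(open("pics/w1.pkl","rb"))
P=onplane(c,[(254,170),(252,260)],.040,s);print(P, P.mean(0), np.degrees(np.arctan2(*(P[0]-P[1])[[1,0]])), np.linalg.norm(P[0]-P[1]))
# drum silhouettes
print(onplane(c,[(223,215),(284,215)],.040,s))
E
```

```text
[[0.66615972 0.12132821 0.04      ]
 [0.67334406 0.02931826 0.04      ]] [0.66975189 0.07532324 0.04      ] 94.46472728137954 0.09229001337579959
[[0.64132545 0.07461729 0.04      ]
 [0.69874776 0.08062172 0.04      ]]
```

Call:
{"op": "servo_tool", "data": {
  "targets": "-0.002 -0.002 0.014 -16 -2 0 85; -0.002 -0.001 0.014 -16 -1 5 85; 0 0 0 0 0 10 85; 0 0 0 0 0 10 85; 0 0 0 0 0 0 85; 0 0 0 0 0 0 85"
}}

```text
time: 2.87
tool_pos: [0.6718, 0.0684, 0.1352]
tcp_rot: [2.149, 2.291, -0.001]
wrist_force: [0.8, 0.1, -0.3]
width: 0.993
```

```bash
python3 p.py 0.670 0.078 0.018 4.3
```

```text
t 2.87 F [ 0.8  0.1 -0.3] w 84.8
shift tool mm [  9.8  -1.2 117.2] TCP [0.6718 0.0684 0.1352] jaw deg 3.66 tilt [-1.e-04 -9.e-04 -1.e+00] q [ 0.07  0.33  1.7  -0.    1.11  0.  ]
wz total rad -0.0112
rotvec needed [-0.0002  0.0009 -0.0112] shift in final frame [  9.7  -1.1 117.2]
```

Call:
{"op": "servo_tool", "data": {
  "targets": "0 0 -0.005 7 -1 0 85; 0 0 -0.003 1 0 10 85; 0 0 0 0 0 20 85; 0 0 0 0 0 20 85; 0 0 0 0 0 20 85; 0 0 0 0 0 10 85; 0 0 0 0 0 0 85; 0 0 0 0 0 0 85"
}}

```text
time: 3.53
tool_pos: [0.6717, 0.0797, 0.0518]
tcp_rot: [2.135, 2.301, 0.004]
wrist_force: [0.9, 0.3, 0.5]
width: 0.996
```

```bash
python3 p.py 0.670 0.078 0.018 4.3
```

```text
t 3.53 F [0.9 0.3 0.5] w 85.0
shift tool mm [-1.6 -1.9 33.8] TCP [0.6717 0.0797 0.0518] jaw deg 4.3 tilt [ 3.7e-03  4.0e-04 -1.0e+00] q [0.08 0.42 1.75 0.   0.97 0.01]
wz total rad -0.0001
rotvec needed [ 0.0037 -0.0002 -0.0001] shift in final frame [-1.5 -1.8 33.8]
```

Call:
{"op": "servo_tool", "data": {
  "targets": "0.003 0 0 -1.5 -1.8 14 85; 0 0 0 0 0 14 85; 0 0 0 0 0 6 85; 0 0 0 0 0 0 85; 0 0 0 0 0 0 85"
}}

```text
time: 3.95
tool_pos: [0.6721, 0.0787, 0.0174]
tcp_rot: [2.133, 2.302, 0.006]
wrist_force: [-0.2, -0.7, -0.1]
width: 0.996
```

```bash
python3 p.py 0.670 0.078 0.018 4.3
```

```text
t 3.95 F [-0.2 -0.7 -0.1] w 85.0
shift tool mm [-0.5 -2.2 -0.6] TCP [0.6721 0.0787 0.0174] jaw deg 4.35 tilt [ 5.1e-03  6.0e-04 -1.0e+00] q [0.08 0.46 1.77 0.   0.91 0.  ]
wz total rad 0.0008
rotvec needed [ 0.0051 -0.0002  0.0008] shift in final frame [-0.5 -2.2 -0.6]
```

Call:
{"op": "servo_tool", "data": {
  "targets": "0.004 0 0 0 -3 0 85; 0 0 0 0 0 0 70; 0 0 0 0 0 0 40; 0 0 0 0 0 0 40; 0 0 0 0 0 0 40; 0 0 0 0 0 0 40; 0 0 0 0 0 0 40; 0 0 0 0 0 0 40",
  "newtons": 60
}}

```text
time: 4.62
tool_pos: [0.6703, 0.0783, 0.019]
tcp_rot: [2.134, 2.302, 0.005]
wrist_force: [0.8, -1.3, -2.2]
width: 0.639
```

```bash
python3 p.py 0.670 0.078 0.18 4.3; python3 w.py w2
```

```text
t 4.62 F [ 0.8 -1.3 -2.2] w 54.6
shift tool mm [  -0.3    0.4 -161. ] TCP [0.6703 0.0783 0.019 ] jaw deg 4.33 tilt [ 4.e-03  5.e-04 -1.e+00] q [0.08 0.45 1.77 0.   0.91 0.  ]
wz total rad 0.0005
rotvec needed [ 0.004  -0.0002  0.0005] shift in final frame [  -0.3   -0.3 -161. ]
```

View pics/w2.png

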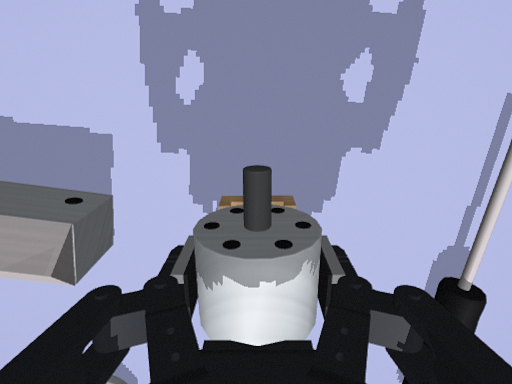

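Call:
{"op": "servo_tool", "data": {
  "targets": "0 0 0 0 0 -8 40; 0 0 0 0 0 -15 40; 0 0 0 0 0 -30 40; 0 0 0 0 0 -35 40; 0 0 0 0 0 -35 40; 0 0 0 0 0 -20 40; 0 0 0 0 0 -5 40; 0 0 0 0 0 0 40"
}}

```text
time: 5.33
tool_pos: [0.6626, 0.0777, 0.1671]
tcp_rot: [-2.129, -2.296, 0.017]
wrist_force: [0.3, 0.0, -4.0]
width: 0.641
```

```bash
python3 p.py 0.5403 -0.3011 0.18 83.4
```

```text
t 5.33 F [ 0.3  0.  -4. ] w 54.7
shift tool mm [-368.5 -150.7  -10.7] TCP [0.6626 0.0777 0.1671] jaw deg 4.33 tilt [-0.0148 -0.001  -0.9999] q [0.08 0.3  1.68 0.   1.18 0.  ]
wz total rad -1.3801
rotvec needed [-0.0124 -0.0104 -1.38  ] shift in final frame [  77.9 -390.3  -12.9]
```

Call:
{"op": "servo_tool", "data": {
  "targets": "-0.004 0 0 -20 -8 0 40; -0.004 0 0 -36 -15 -2 40; -0.004 0 0 -36 -15 -2 40; 0 0 0 -36 -15 -2 40; 0 0 0 -36 -15 -2 40; 0 0 0 -36 -15 -2 40; 0 0 0 -36 -15 -2 40; 0 0 0 -36 -15 -2 40"
}}

```text
time: 6.0
tool_pos: [0.5617, -0.2011, 0.1654]
tcp_rot: [-2.105, -2.303, 0.012]
wrist_force: [1.1, 0.5, -4.4]
width: 0.639
```

Call:
{"op": "servo_tool", "data": {
  "targets": "0 0 0 -30 -10 0 40; 0 0 0.05 -15 -5 0 40; 0 0 0.11 0 0 0 40; 0 0 0.11 0 0 0 40; 0 0 0.11 0 0 0 40; 0 0 0.11 0 0 0 40; 0 0 0.11 0 0 0 40; 0 0 0.11 0 0 0 40"
}}

```text
time: 6.67
tool_pos: [0.5334, -0.2558, 0.1449]
tcp_rot: [-2.789, -1.358, 0.056]
wrist_force: [-0.4, -0.4, -3.2]
width: 0.64
```

```bash
python3 p.py 0.5403 -0.3011 0.18 83.4
```

```text
t 6.67 F [-0.4 -0.4 -3.2] w 54.7
shift tool mm [-31.9  31.6 -36.2] TCP [ 0.5334 -0.2558  0.1449] jaw deg -38.12 tilt [-0.0498  0.0192 -0.9986] q [-0.49  0.21  1.84 -0.01  1.15  0.18]
wz total rad 1.0207
rotvec needed [-0.0385  0.0403  1.0209] shift in final frame [ 12.1  44.2 -35.1]
```

Call:
{"op": "servo_tool", "data": {
  "targets": "-0.02 0 0.11 0 4 -10 40; -0.02 0 0.11 0 4 -10 40; -0.02 0 0.11 0 4 -10 40; 0 0 0.11 0 4 -5 40; 0 0 0.11 0 4 0 40; 0 0 0.11 0 4 0 40; 0 0 0.11 0 4 0 40; 0 0 0.06 0 0 0 40"
}}

```text
time: 7.33
tool_pos: [0.5372, -0.2734, 0.1587]
tcp_rot: [3.131, 0.049, -0.061]
wrist_force: [-1.2, 0.3, -4.1]
width: 0.64
```

```bash
python3 p.py 0.5403 -0.3011 0.18 83.4
```

```text
t 7.33 F [-1.2  0.3 -4.1] w 54.6
shift tool mm [  1.4  28.  -21.1] TCP [ 0.5372 -0.2734  0.1587] jaw deg -88.19 tilt [-0.0389 -0.0103 -0.9992] q [-0.5   0.2   1.82 -0.03  1.15  1.06]
wz total rad 0.1468
rotvec needed [0.0119 0.0385 0.1466] shift in final frame [  6.3  27.2 -21.3]
```

Call:
{"op": "servo_tool", "data": {
  "targets": "0.006 0.019 0.07 3 12 -10 40; 0.006 0.019 0.05 1 8 -5 40; 0 0 0.02 0 4 0 40; 0 0 0 0 0 0 40; 0 0 0 0 0 0 40"
}}

```text
time: 7.75
tool_pos: [0.5349, -0.2937, 0.1612]
tcp_rot: [-3.126, 0.183, 0.028]
wrist_force: [-0.3, -0.5, -3.4]
width: 0.638
```

```bash
python3 p.py 0.5403 -0.3011 0.18 83.4; python3 w.py w3;  python3 w.py t3 top; python3 w.py s3 side;  python3 -c "
from h import *
for n in 'ts':
  c=pickle.load(open(f'pics/{n}3.pkl','rb'))[0]
  if n=='t': crop(c['image'],320,180,440,320,5,'pics/t3c.png')
  else: crop(c['image'],100,220,320,384,3,'pics/s3c.png')
"
```

```text
t 7.75 F [-0.3 -0.5 -3.4] w 54.5
shift tool mm [  5.9   6.5 -18.9] TCP [ 0.5349 -0.2937  0.1612] jaw deg -96.69 tilt [-0.0171  0.0115 -0.9998] q [-0.54  0.21  1.81  0.    1.15  1.14]
wz total rad -0.0016
rotvec needed [-0.0094  0.0183 -0.0015] shift in final frame [  6.2   6.7 -18.8]
```

View pics/w3.png

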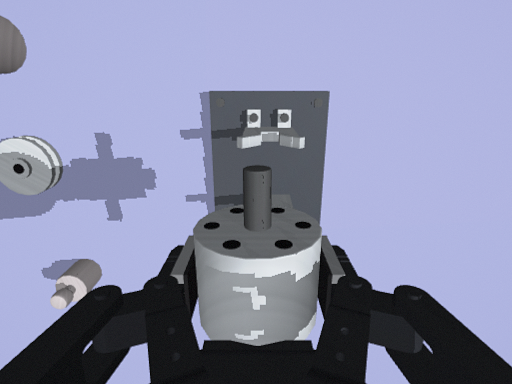

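View pics/s3c.png

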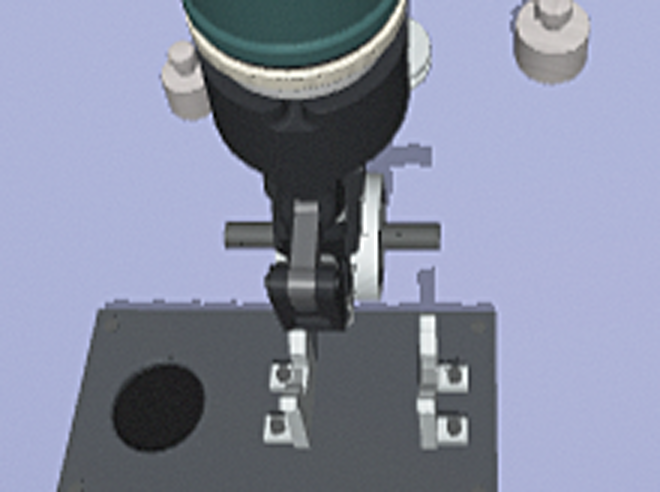

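```bash
python3 -c "
from h import *
c,s=pickle.load(open('pics/w3.pkl','rb'))
crop(c['image'],195,80,345,240,5,'pics/w3c.png')
"
```

```text
(no output)
```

View pics/w3c.png

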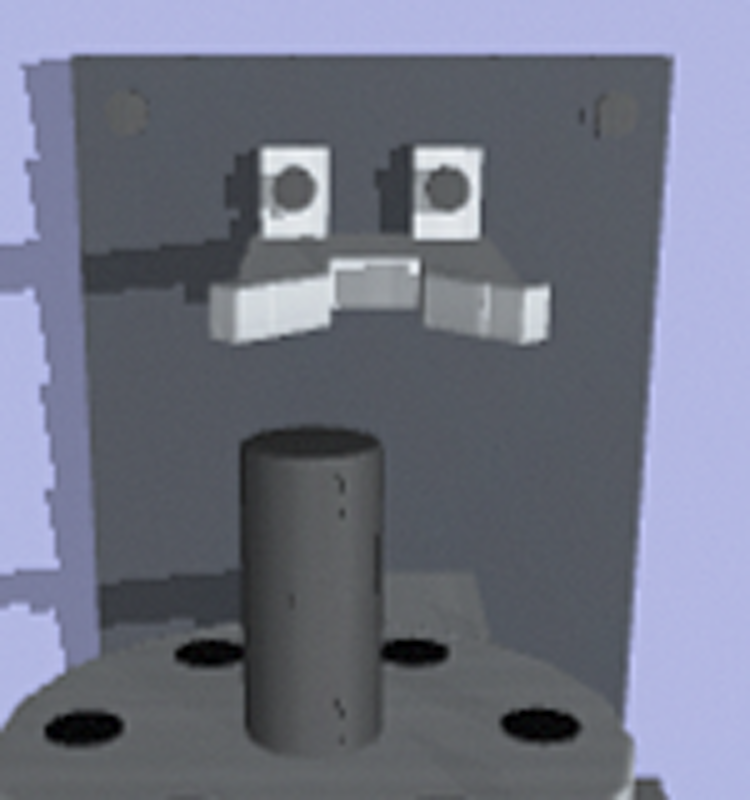

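View pics/t3c.png

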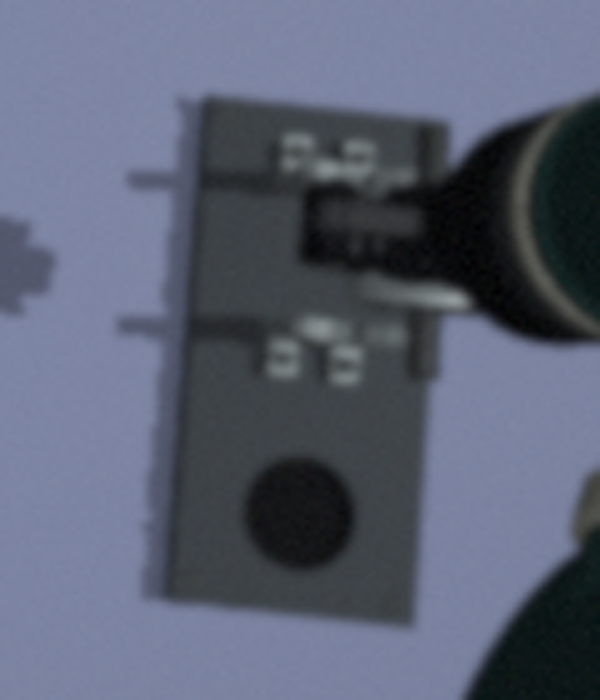

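```bash
python3 - <<'E'
from h import *
c,s=pickle.load(open("pics/w3.pkl","rb"))
f=lambda u,v:(u/5+195-.4,v/5+80-.4)
E=onplane(c,[f(73,57),f(672,57)],.012,s);print("far edge",E.round(4).tolist(),E.mean(0).round(4),np.linalg.norm(E[0]-E[1]))
V=onplane(c,[f(210,285),f(549,285),f(235,343),f(525,343)],.076,s);print(V.round(4).tolist(),V.mean(0).round(4), np.linalg.norm(V[0]-V[1]))
B=onplane(c,[f(330,265),f(421,265)],.046,s);print("slot bottom",B.round(4).tolist(),B.mean(0).round(4),np.linalg.norm(B[0]-B[1]))
a=np.radians(-6.6);ux=np.array([np.cos(a),np.sin(a)]);uy=np.array([-ux[1],ux[0]])
for nm,P,off in (("edge",E.mean(0),115),("V",V.mean(0),79),("slot",B.mean(0),79)): print(nm,"origin est",(P[:2]-ux*off/1000).round(4))
d=E[0]-E[1];print(np.degrees(np.arctan2(d[1],d[0]))-90); d=V[0]-V[1];print(np.degrees(np.arctan2(d[1],d[0]))-90)
# axle in tool: two edges at far end
Ra=R.from_rotvec(s["tcp_rot"]).as_matrix()
ax=s["tool_pos"]+Ra@np.array([0,0,-.021]);
P=onplane(c,[f(243,450),f(383,450),f(246,730),f(380,730)],ax[2],s)
print("axle in tool mm",((P-s["tool_pos"])@Ra*1000).round(1).tolist(),"pred mid",ax)
T=pickle.load(open("pics/top0.pkl","rb"))
g=lambda u,v:(u/5+340-.4,v/5+190-.4)
E
```

```text
far edge [[0.6143, -0.2571, 0.012], [0.6015, -0.3655, 0.012]] [ 0.6079 -0.3113  0.012 ] 0.1092326659441671
[[0.5799, -0.2822, 0.076], [0.574, -0.3324, 0.076], [0.5707, -0.2847, 0.076], [0.5657, -0.3282, 0.076]] [ 0.5726 -0.3069  0.076 ] 0.050530717496347355
slot bottom [[0.5763, -0.2999, 0.046], [0.5745, -0.3151, 0.046]] [ 0.5754 -0.3075  0.046 ] 0.015296414566631137
edge origin est [ 0.4936 -0.2981]
V origin est [ 0.4941 -0.2978]
slot origin est [ 0.4969 -0.2984]
-6.737885552286997
-6.66894949834753
axle in tool mm [[46.6, -6.3, -21.8], [46.6, 5.2, -21.9], [21.2, -6.5, -21.3], [21.3, 5.3, -21.4]] pred mid [ 0.53522604 -0.29395498  0.18223076]
```

Call:
{"op": "servo_tool", "data": {
  "targets": "-0.005 0.01 0 4 6 0 40; -0.005 0.01 0 2 4 8 40; 0 0 0 0 1 8 40; 0 0 0 0 0 8 40; 0 0 0 0 0 0 40; 0 0 0 0 0 0 40"
}}

```text
time: 8.4
tool_pos: [0.5416, -0.305, 0.1362]
tcp_rot: [3.134, -0.176, 0.007]
wrist_force: [0.2, -0.3, -3.1]
width: 0.642
```

```bash
python3 p.py 0.5402 -0.304 0.031 83.3
```

```text
t 8.4 F [ 0.2 -0.3 -3.1] w 54.8
shift tool mm [ -2.1  -1.  105.2] TCP [ 0.5416 -0.305   0.1362] jaw deg -96.42 tilt [ 0.0046 -0.0028 -1.    ] q [-0.55  0.24  1.82  0.    1.08  1.13]
wz total rad 0.0048
rotvec needed [ 0.0023 -0.0049  0.0048] shift in final frame [ -1.5  -0.8 105.2]
```

Call:
{"op": "servo_tool", "data": {
  "targets": "0.001 -0.003 0.003 -1.5 -0.8 10 40; 0.001 -0.003 0.002 0 0 15 40; 0 0 0 0 0 15 40; 0 0 0 0 0 12 40; 0 0 0 0 0 5 40; 0 0 0 0 0 0 40; 0 0 0 0 0 0 40"
}}

```text
time: 8.98
tool_pos: [0.5397, -0.3032, 0.0726]
tcp_rot: [-3.135, 0.184, 0.005]
wrist_force: [1.3, 0.2, -2.7]
width: 0.642
```

```bash
python3 p.py 0.5402 -0.304 0.031 83.3;python3 w.py w4;python3 -c "
from h import *
c,s=pickle.load(open('pics/w4.pkl','rb'))
crop(c['image'],180,60,340,240,4,'pics/w4c.png')
"
```

```text
t 8.98 F [ 1.3  0.2 -2.7] w 54.8
shift tool mm [ 0.7  0.8 41.6] TCP [ 0.5397 -0.3032  0.0726] jaw deg -96.72 tilt [-0.0034  0.0013 -1.    ] q [-0.55  0.3   1.87 -0.    0.98  1.14]
wz total rad -0.0003
rotvec needed [-0.0009  0.0035 -0.0003] shift in final frame [ 0.6  0.8 41.6]
```

View pics/w4c.png

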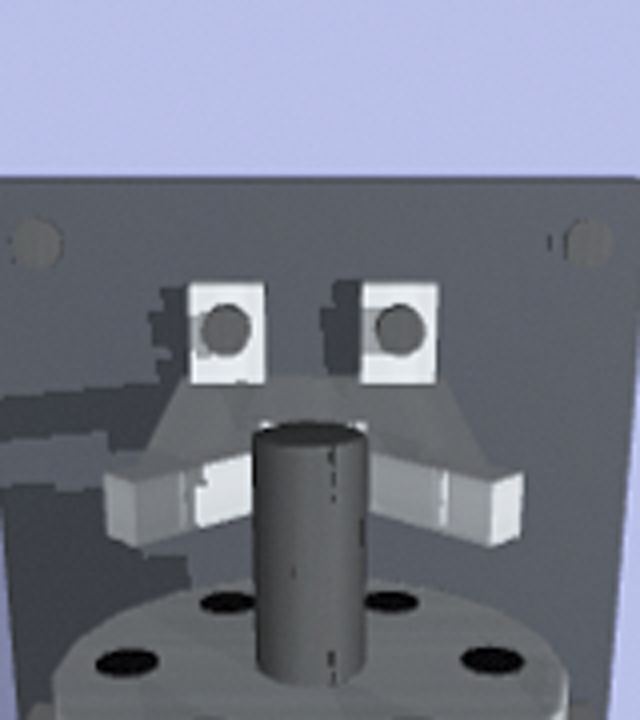

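Call:
{"op": "servo_tool", "data": {
  "targets": "0 0.003 0 0.6 0.9 6 40; 0 0 0 0 0 8 40; 0 0 0 0 0 8 40; 0 0 0 0 0 6 40; 0 0 0 0 0 4 40; 0 0 0 0 0 0 40; 0 0 0 0 0 0 40"
}}

```text
time: 9.62
tool_pos: [0.5426, -0.3051, 0.0404]
tcp_rot: [3.135, -0.185, 0.008]
wrist_force: [0.5, 0.5, -3.5]
width: 0.641
```

```bash
python3 p.py 0.5402 -0.304 0.031 83.3;python3 w.py w5;python3 -c "
from h import *
c,s=pickle.load(open('pics/w5.pkl','rb'))
crop(c['image'],180,60,340,240,4,'pics/w5c.png')
"
```

```text
t 9.62 F [ 0.5  0.5 -3.5] w 54.8
shift tool mm [-2.6 -0.8  9.4] TCP [ 0.5426 -0.3051  0.0404] jaw deg -96.75 tilt [ 0.0047 -0.0011 -1.    ] q [-0.55  0.34  1.88  0.    0.91  1.13]
wz total rad -0.0008
rotvec needed [ 0.0005 -0.0048 -0.0008] shift in final frame [-2.5 -0.8  9.4]
```

View pics/w5c.png

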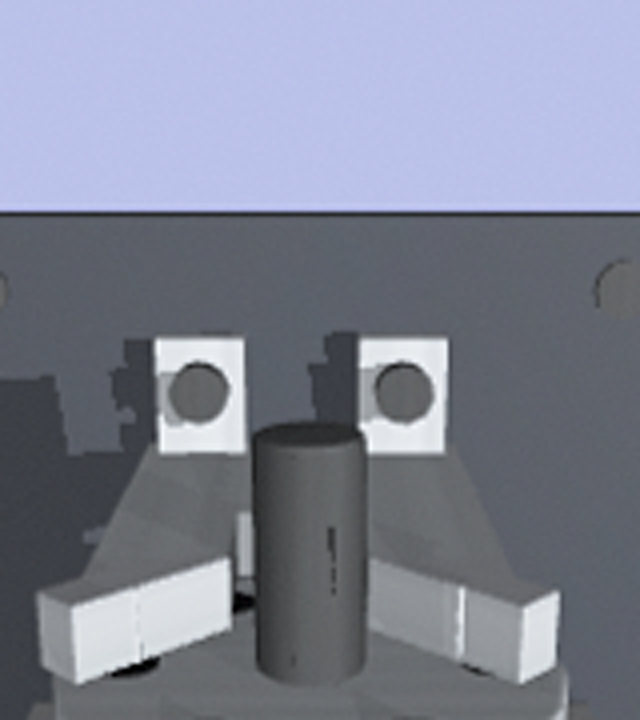

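Call:
{"op": "servo_tool", "data": {
  "targets": "0 -0.004 0 -2 -0.9 2 40; 0 0 0 0 0 2 40; 0 0 0 0 0 2 40; 0 0 0 0 0 2 40; 0 0 0 0 0 0 40"
}}

```text
time: 10.08
tool_pos: [0.5409, -0.3046, 0.0324]
tcp_rot: [3.134, -0.184, 0.002]
wrist_force: [1.0, 0.2, -4.0]
width: 0.636
```

```bash
python3 p.py 0.5402 -0.304 0.031 83.3
```

```text
t 10.08 F [ 1.   0.2 -4. ] w 54.3
shift tool mm [-0.7 -0.5  1.4] TCP [ 0.5409 -0.3046  0.0324] jaw deg -96.73 tilt [ 0.0014 -0.0021 -1.    ] q [-0.55  0.35  1.89 -0.    0.9   1.14]
wz total rad -0.0005
rotvec needed [ 0.0019 -0.0016 -0.0005] shift in final frame [-0.7 -0.5  1.4]
```

Call:
{"op": "servo_tool", "data": {
  "targets": "0 0 0 -0.5 -0.4 1 40; 0 0 0 0 0 1 40; 0 0 0 0 0 1 40; 0 0 0 0 0 0 40"
}}

```text
time: 10.42
tool_pos: [0.5407, -0.3043, 0.0311]
tcp_rot: [3.134, -0.184, 0.003]
wrist_force: [0.0, -0.6, -3.7]
width: 0.636
```

```bash
python3 p.py 0.5402 -0.304 0.031 83.3
```

```text
t 10.42 F [ 0.  -0.6 -3.7] w 54.3
shift tool mm [-0.5 -0.2  0.1] TCP [ 0.5407 -0.3043  0.0311] jaw deg -96.73 tilt [ 0.0017 -0.0023 -1.    ] q [-0.55  0.35  1.89 -0.    0.9   1.14]
wz total rad -0.0005
rotvec needed [ 0.0021 -0.0019 -0.0005] shift in final frame [-0.5 -0.2  0.1]
```

Call:
{"op": "servo_tool", "data": {
  "targets": "0 0 0 0 0 1.5 40; 0 0 0 0 0 1 40; 0 0 0 0 0 0 40"
}}

```text
time: 10.67
tool_pos: [0.5412, -0.3046, 0.031]
tcp_rot: [3.134, -0.184, 0.004]
wrist_force: [-0.2, 0.2, -4.0]
width: 0.642
```

Call:
{"op": "servo_tool", "data": {
  "targets": "0 0 0 0 0 1.5 40; 0 0 0 0 0 1 40; 0 0 0 0 0 0 40"
}}

```text
time: 10.92
tool_pos: [0.5416, -0.3048, 0.031]
tcp_rot: [3.133, -0.184, 0.005]
wrist_force: [-0.4, -0.1, -4.2]
width: 0.635
```

Call:
{"op": "servo_tool", "data": {
  "targets": "0 0 0 -1.5 -0.8 3 40; 0 0 0 0 0 0 40"
}}

```text
time: 11.08
tool_pos: [0.5423, -0.3052, 0.0312]
tcp_rot: [3.131, -0.184, 0.011]
wrist_force: [-0.9, 2.9, -3.6]
width: 0.637
```

```bash
python3 p.py 0.5402 -0.304 0.031 83.3;python3 w.py w6;python3 -c "
from h import *
c,s=pickle.load(open('pics/w6.pkl','rb'))
crop(c['image'],180,100,340,280,4,'pics/w6c.png')
"
```

```text
t 11.08 F [-0.9  2.9 -3.6] w 54.4
shift tool mm [-2.2 -1.   0.1] TCP [ 0.5423 -0.3052  0.0312] jaw deg -96.73 tilt [ 0.007  -0.0058 -1.    ] q [-0.55  0.35  1.89 -0.    0.89  1.14]
wz total rad -0.0005
rotvec needed [ 0.0049 -0.0076 -0.0005] shift in final frame [-2.2 -1.   0.2]
```

View pics/w6c.png

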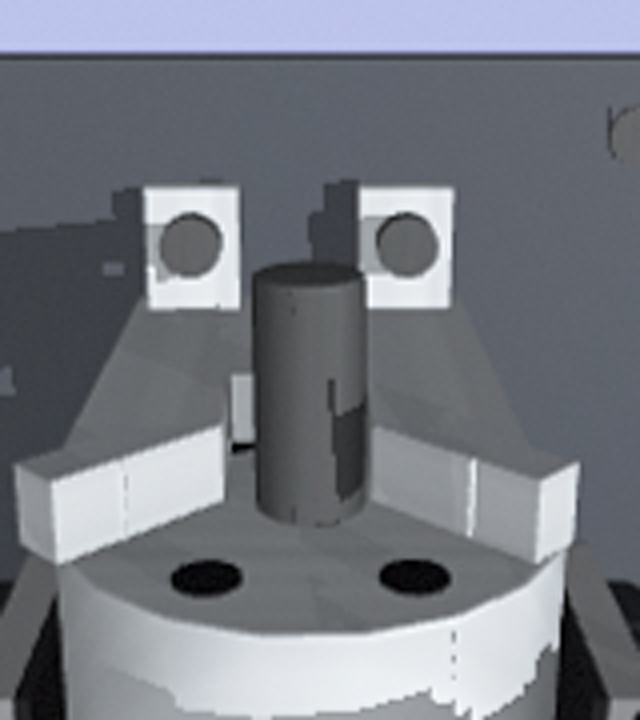

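Call:
{"op": "servo_tool", "data": {
  "targets": "0.004 -0.007 0 -2 -1.5 0 40; 0 0 0 0 0 3 40"
}}

```text
time: 11.3
tool_pos: [0.5413, -0.3039, 0.0303]
tcp_rot: [3.135, -0.184, 0.002]
wrist_force: [-14.9, 9.2, 37.4]
width: 0.636
```

```bash
python3 p.py 0.5402 -0.304 0.031 83.3
```

```text
t 11.3 F [-14.9   9.2  37.4] w 54.3
shift tool mm [-1.1  0.2 -0.7] TCP [ 0.5413 -0.3039  0.0303] jaw deg -96.72 tilt [ 0.0013 -0.0013 -1.    ] q [-0.55  0.35  1.89 -0.    0.9   1.14]
wz total rad -0.0004
rotvec needed [ 0.0011 -0.0014 -0.0004] shift in final frame [-1.1  0.2 -0.7]
```

Call:
{"op": "servo_tool", "data": {
  "targets": "0 0 0 0 0 -0.5 40; 0 0 0 0 0 0 56; 0 0 0 0 0 0 60; 0 0 0 0 0 0 70; 0 0 0 0 0 0 85; 0 0 0 0 0 0 85; 0 0 0 0 0 0 85"
}}

```text
time: 11.88
tool_pos: [0.5424, -0.3045, 0.0304]
tcp_rot: [3.134, -0.184, 0.005]
wrist_force: [0.8, -1.1, -0.3]
width: 0.996
```

```bash
python3 p.py 0.5402 -0.304 0.14 83.3;python3 w.py w7
```

```text
t 11.88 F [ 0.8 -1.1 -0.3] w 85.1
shift tool mm [-1.900e+00 -1.000e-01 -1.096e+02] TCP [ 0.5424 -0.3045  0.0304] jaw deg -96.72 tilt [ 0.0029 -0.0023 -1.    ] q [-0.55  0.36  1.89 -0.    0.89  1.14]
wz total rad -0.0003
rotvec needed [ 0.0019 -0.0031 -0.0003] shift in final frame [  -2.3   -0.3 -109.6]
```

View pics/w7.png

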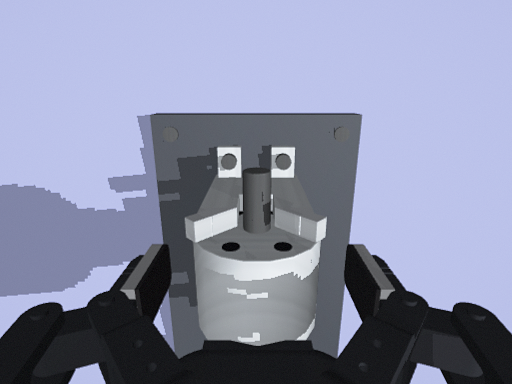

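Call:
{"op": "servo_tool", "data": {
  "targets": "0 0 0 0 0 -10 85; 0 0 0 0 0 -20 85; 0 0 0 0 0 -30 85; 0 0 0 0 0 -35 85; 0 0 0 0 0 -20 85; 0 0 0 -8 -15 -10 85; 0 0 0 -18 -30 0 85; 0 0 0 -18 -30 0 85"
}}

```text
time: 12.6
tool_pos: [0.5089, -0.2281, 0.1654]
tcp_rot: [3.131, -0.192, 0.01]
wrist_force: [0.1, 1.3, -0.2]
width: 0.994
```

Call:
{"op": "servo_tool", "data": {
  "targets": "0 0 0 -18 -30 0 85; 0 0 0 -18 -30 0 85; 0 0 0 -15 -25 0 85; 0 0 0 -10 -15 0 85; 0 0 0 0 0 0 85; 0 0 0 0 0 0 85"
}}

```text
time: 13.1
tool_pos: [0.4571, -0.1133, 0.171]
tcp_rot: [3.131, -0.189, 0.024]
wrist_force: [-0.5, 0.1, -0.2]
width: 0.993
```

```bash
python3 p.py 0.436 -0.0800 0.15 83.3;python3 w.py w8; python3 w.py s8 side;python3 w.py t8 top;python3 -c "
from h import *
c,s=pickle.load(open('pics/s8.pkl','rb'))
crop(c['image'],100,220,320,384,3,'pics/s8c.png')
"
```

```text
t 13.1 F [-0.5  0.1 -0.2] w 84.8
shift tool mm [-25.3 -30.6  20.5] TCP [ 0.4571 -0.1133  0.171 ] jaw deg -96.89 tilt [ 0.0147 -0.0062 -0.9999] q [-0.29 -0.09  2.1  -0.    1.11  1.4 ]
wz total rad -0.0034
rotvec needed [ 0.0044 -0.0154 -0.0033] shift in final frame [-24.8 -30.6  21. ]
```

View pics/w8.png

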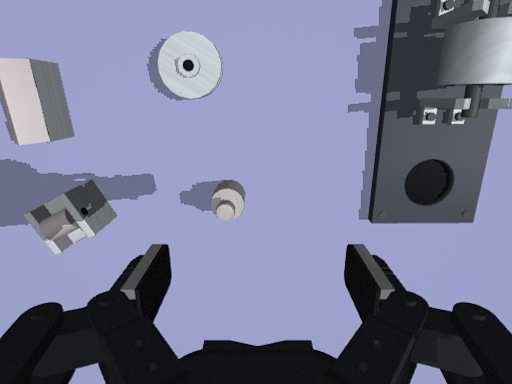

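View pics/s8c.png

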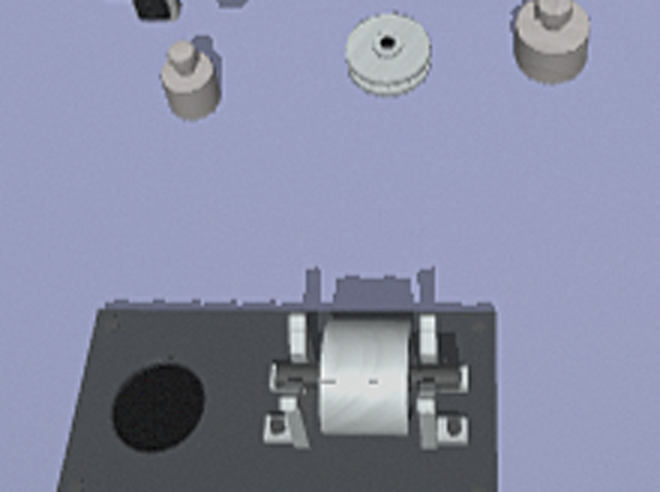

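```bash
python3 - <<'E'
from h import *
c,s=pickle.load(open("pics/w8.pkl","rb"))
crop(c["image"],170,150,290,250,6,"pics/x.png")
print(onplane(c,[(226,212)],.056,s), onplane(c,[(429,182)],.012,s))
E
```

```text
[[ 0.43452634 -0.08182515  0.056     ]] [[ 0.4250608  -0.28972822  0.012     ]]
```

View pics/x.png

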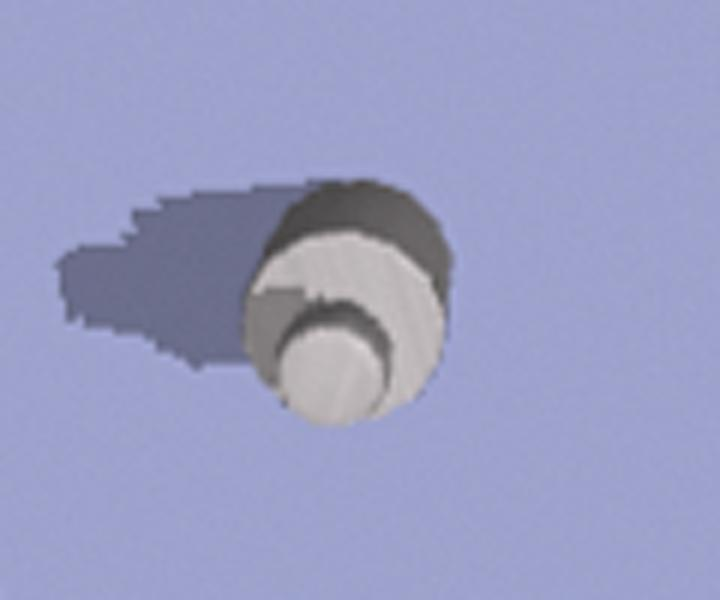

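Call:
{"op": "servo_tool", "data": {
  "targets": "0.002 -0.008 0 -15 -20 10 85; 0.002 -0.008 0 -7 -8 20 85; 0 0 0 0 0 25 85; 0 0 0 0 0 25 85; 0 0 0 0 0 15 85; 0 0 0 0 0 0 85; 0 0 0 0 0 0 85"
}}

```text
time: 13.83
tool_pos: [0.447, -0.0916, 0.0751]
tcp_rot: [3.131, -0.207, 0.01]
wrist_force: [-0.3, -0.8, -0.0]
width: 0.995
```

```bash
python3 p.py 0.435 -0.0815 0.012 83.3
```

```text
t 13.83 F [-0.3 -0.8 -0. ] w 85.0
shift tool mm [-13.7  -8.6  63. ] TCP [ 0.447  -0.0916  0.0751] jaw deg -97.56 tilt [ 0.0061 -0.0039 -1.    ] q [-0.26  0.    2.21 -0.    0.92  1.45]
wz total rad -0.0149
rotvec needed [ 0.0031 -0.0065 -0.0149] shift in final frame [-13.1  -8.6  63.1]
```

Call:
{"op": "servo_tool", "data": {
  "targets": "0.002 -0.005 -0.01 -10 -7 0 85; 0.001 -0.002 -0.004 -5 -4 5 85; 0 0 0 0 0 0 85; 0 0 0 0 0 0 85"
}}

```text
time: 14.17
tool_pos: [0.4351, -0.0797, 0.0725]
tcp_rot: [3.136, -0.187, 0.004]
wrist_force: [-0.2, -0.3, -0.1]
width: 0.995
```

```bash
python3 p.py 0.435 -0.0815 0.012 83.3
```

```text
t 14.17 F [-0.2 -0.3 -0.1] w 85.0
shift tool mm [-0.1  1.8 60.5] TCP [ 0.4351 -0.0797  0.0725] jaw deg -96.82 tilt [ 2.5e-03 -6.0e-04 -1.0e+00] q [-0.24 -0.02  2.24 -0.    0.92  1.45]
wz total rad -0.0022
rotvec needed [ 0.0003 -0.0026 -0.0022] shift in final frame [ 0.1  1.8 60.5]
```

Call:
{"op": "servo_tool", "data": {
  "targets": "0 0 0 -0.5 1.8 12 85; 0 0 0 0 0 18 85; 0 0 0 0 0 18 85; 0 0 0 0 0 8 85; 0 0 0 0 0 4 85; 0 0 0 0 0 0 85; 0 0 0 0 0 0 85"
}}

```text
time: 14.75
tool_pos: [0.4412, -0.0825, 0.0173]
tcp_rot: [3.133, -0.184, 0.027]
wrist_force: [0.2, -0.0, 0.3]
width: 0.992
```

```bash
python3 p.py 0.435 -0.0815 0.012 83.3
```

```text
t 14.75 F [ 0.2 -0.   0.3] w 84.7
shift tool mm [-6.4 -0.2  5.2] TCP [ 0.4412 -0.0825  0.0173] jaw deg -96.71 tilt [ 0.0171 -0.0044 -0.9998] q [-0.24  0.08  2.27 -0.    0.78  1.45]
wz total rad -0.0002
rotvec needed [ 0.0023 -0.0175 -0.0002] shift in final frame [-6.3 -0.2  5.3]
```

Call:
{"op": "servo_tool", "data": {
  "targets": "0.002 -0.01 0 -5 0 2 85; 0 -0.008 0 -2 0 3 85; 0 0 0 0 0 1.5 85; 0 0 0 0 0 0 85"
}}

```text
time: 15.08
tool_pos: [0.4359, -0.0821, 0.0128]
tcp_rot: [3.135, -0.183, 0.004]
wrist_force: [-0.2, 0.6, 0.2]
width: 0.996
```

```bash
python3 p.py 0.435 -0.0815 0.012 83.3
```

```text
t 15.08 F [-0.2  0.6  0.2] w 85.1
shift tool mm [-1.  -0.5  0.8] TCP [ 0.4359 -0.0821  0.0128] jaw deg -96.7 tilt [ 0.0022 -0.0011 -1.    ] q [-0.24  0.08  2.27 -0.    0.78  1.45]
wz total rad 0.0001
rotvec needed [ 0.0008 -0.0023  0.0001] shift in final frame [-1.  -0.5  0.8]
```

Call:
{"op": "servo_tool", "data": {
  "targets": "0 0 0 -1 0 1 70; 0 0 0 0 0 0 50; 0 0 0 0 0 0 35; 0 0 0 0 0 0 20; 0 0 0 0 0 0 20; 0 0 0 0 0 0 20; 0 0 0 0 0 0 20; 0 0 0 0 0 0 20",
  "newtons": 50
}}

```text
time: 15.75
tool_pos: [0.4357, -0.0821, 0.0126]
tcp_rot: [3.135, -0.184, 0.006]
wrist_force: [0.2, -0.1, 0.7]
width: 0.378
```

```bash
python3 p.py 0.4251 -0.2897 0.12 83.3; python3 w.py w9
```

```text
t 15.75 F [ 0.2 -0.1  0.7] w 32.3
shift tool mm [  14.2  207.5 -107.2] TCP [ 0.4357 -0.0821  0.0126] jaw deg -96.71 tilt [ 0.004  -0.0013 -1.    ] q [-0.24  0.08  2.27 -0.    0.78  1.45]
wz total rad -0.0002
rotvec needed [ 0.0008 -0.0041 -0.0002] shift in final frame [  13.7  207.4 -107.4]
```

View pics/w9.png

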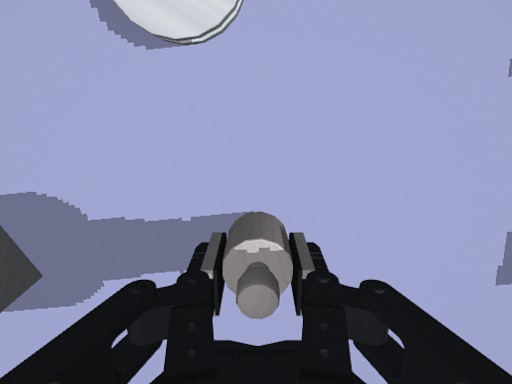

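Call:
{"op": "servo_tool", "data": {
  "targets": "0 -0.004 0 0 0 -8 20; 0 0 0 0 0 -15 20; 0 0 0 0 0 -20 20; 0 0 0 0 0 -20 20; 0 0 0 0 0 -20 20; 0 0 0 2 15 -12 20; 0 0 0 2 30 0 20; 0 0 0 2 30 0 20"
}}

```text
time: 16.47
tool_pos: [0.4277, -0.1539, 0.1106]
tcp_rot: [-3.134, 0.172, 0.019]
wrist_force: [0.3, -0.4, -2.5]
width: 0.381
```

Call:
{"op": "servo_tool", "data": {
  "targets": "0 0 0 2 30 0 20; 0 0 0 2 30 0 20; 0 0 0 2 22 0 20; 0 0 0 2 12 0 20; 0 0 0 0 4 0 20; 0 0 0 0 0 0 20; 0 0 0 0 0 0 20"
}}

```text
time: 17.05
tool_pos: [0.4232, -0.2599, 0.1127]
tcp_rot: [-3.135, 0.179, 0.019]
wrist_force: [-1.6, 1.0, -1.9]
width: 0.377
```

```bash
python3 p.py 0.4251 -0.2897 0.03 83.3; python3 w.py w10
```

```text
t 17.05 F [-1.6  1.  -1.9] w 32.2
shift tool mm [ 6.2 29.5 82.6] TCP [ 0.4232 -0.2599  0.1127] jaw deg -96.53 tilt [-0.0121  0.0025 -0.9999] q [-0.6   0.04  2.09 -0.01  1.02  1.09]
wz total rad 0.003
rotvec needed [-0.001   0.0123  0.003 ] shift in final frame [ 5.3 29.4 82.7]
```

View pics/w10.png

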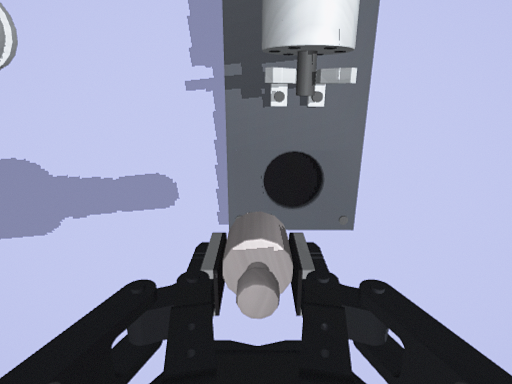

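Call:
{"op": "servo_tool", "data": {
  "targets": "0 0.006 0.002 4 14 0 20; 0 0.006 0 2 12 0 20; 0 0 0 0 4 0 20; 0 0 0 0 0 8 20; 0 0 0 0 0 8 20; 0 0 0 0 0 0 20; 0 0 0 0 0 0 20"
}}

```text
time: 17.68
tool_pos: [0.4259, -0.2881, 0.0939]
tcp_rot: [-3.133, 0.173, 0.002]
wrist_force: [-0.1, -0.3, -2.8]
width: 0.377
```

```bash
python3 p.py 0.4251 -0.2897 0.025 83.3; python3 -c "
from h import *
c,s=pickle.load(open('pics/w10.pkl','rb'));print(onplane(c,[(293,180)],.012,s))
Rm=R.from_rotvec(s['tcp_rot']).as_matrix()
# knob top is .0434 above TCP(grasp .0126)
for uv in ((257.5,298),):
  P=onplane(c,[uv],s['tool_pos'][2]+.0434,s); print('knob in tool mm',((P-s['tool_pos'])@Rm*1000))
"
```

```text
t 17.68 F [-0.1 -0.3 -2.8] w 32.2
shift tool mm [-0.5  1.9 68.9] TCP [ 0.4259 -0.2881  0.0939] jaw deg -96.34 tilt [-0.001   0.0035 -1.    ] q [-0.64  0.09  2.08  0.    0.98  1.04]
wz total rad 0.0063
rotvec needed [-0.0034  0.0014  0.0063] shift in final frame [-0.6  1.7 68.9]
[[ 0.42509991 -0.28955486  0.012     ]]
knob in tool mm [[  0.61531671  -0.51943701 -43.4103173 ]]
```

Call:
{"op": "servo_tool", "data": {
  "targets": "-0.003 0 0.005 -0.5 1.9 8 20; 0 0 0 0 0 12 20; 0 0 0 0 0 12 20; 0 0 0 0 0 12 20; 0 0 0 0 0 8 20; 0 0 0 0 0 5 20; 0 0 0 0 0 0 20; 0 0 0 0 0 0 20"
}}

```text
time: 18.35
tool_pos: [0.4236, -0.2878, 0.0294]
tcp_rot: [-3.134, 0.181, 0.007]
wrist_force: [-0.5, -0.2, -2.0]
width: 0.374
```

```bash
python3 p.py 0.4246 -0.2897 0.0188 83.3
```

```text
t 18.35 F [-0.5 -0.2 -2. ] w 32.0
shift tool mm [ 1.2  1.8 10.6] TCP [ 0.4236 -0.2878  0.0294] jaw deg -96.6 tilt [-0.0042  0.0027 -1.    ] q [-0.65  0.18  2.12 -0.    0.85  1.04]
wz total rad 0.0017
rotvec needed [-0.0022  0.0045  0.0017] shift in final frame [ 1.2  1.8 10.6]
```

Call:
{"op": "servo_tool", "data": {
  "targets": "-0.002 0.005 0 1.5 2 2 20; 0 0 0 0 0 3 20; 0 0 0 0 0 3 20; 0 0 0 0 0 2 20; 0 0 0 0 0 2 20"
}}

```text
time: 18.77
tool_pos: [0.4269, -0.2916, 0.0186]
tcp_rot: [3.134, -0.181, 0.008]
wrist_force: [-0.2, -0.4, 3.2]
width: 0.375
```

```bash
python3 p.py 0.4246 -0.2897 0.0188 83.3
```

```text
t 18.77 F [-0.2 -0.4  3.2] w 32.0
shift tool mm [-2.5 -1.7 -0.2] TCP [ 0.4269 -0.2916  0.0186] jaw deg -96.6 tilt [ 0.0049 -0.0031 -1.    ] q [-0.65  0.2   2.12  0.    0.81  1.04]
wz total rad 0.0018
rotvec needed [ 0.0025 -0.0052  0.0018] shift in final frame [-2.5 -1.6 -0.2]
```

Call:
{"op": "servo_tool", "data": {
  "targets": "0.002 -0.004 0 -1 -0.5 0 20; 0 0 0 0 0 1.5 20"
}}

```text
time: 18.93
tool_pos: [0.4263, -0.2913, 0.0185]
tcp_rot: [3.136, -0.181, 0.001]
wrist_force: [-6.8, 5.8, 20.8]
width: 0.379
```

Call:
{"op": "servo_tool", "data": {
  "targets": "0 0 0 0 0 0 30; 0 0 0 0 0 0 36; 0 0 0 0 0 0 45; 0 0 0 0 0 0 55; 0 0 0 0 0 0 65; 0 0 0 0 0 0 65; 0 0 0 0 0 0 65; 0 0 0 0 0 0 65"
}}

```text
time: 19.6
tool_pos: [0.4283, -0.2928, 0.0207]
tcp_rot: [3.133, -0.181, 0.007]
wrist_force: [-0.2, 0.7, -0.1]
width: 0.762
```

```bash
python3 p.py 0.4246 -0.2897 0.0188 83.3; python3 w.py w11
```

```text
t 19.6 F [-0.2  0.7 -0.1] w 65.1
shift tool mm [-4.  -2.6  1.9] TCP [ 0.4283 -0.2928  0.0207] jaw deg -96.6 tilt [ 0.0045 -0.0033 -1.    ] q [-0.65  0.2   2.12  0.    0.82  1.04]
wz total rad 0.0018
rotvec needed [ 0.0028 -0.0048  0.0018] shift in final frame [-4.  -2.6  1.9]
```

View pics/w11.png

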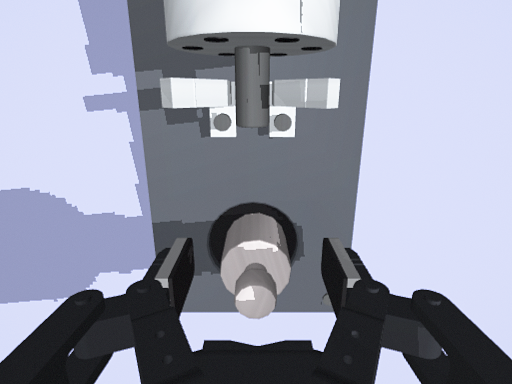

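Call:
{"op": "servo_tool", "data": {
  "targets": "0 -0.004 0 0 0 -8 65; 0 0 0 0 0 -20 65; 0 0 0 0 0 -25 65; 0 0 0 0 0 -25 75; 0 0 0 0 0 -25 85; 0 0 0 10 -10 -20 85; 0 0 0 20 -20 -10 85; 0 0 -0.02 24 -24 0 85"
}}

```text
time: 20.32
tool_pos: [0.4841, -0.2455, 0.161]
tcp_rot: [3.137, -0.161, -0.011]
wrist_force: [1.0, -1.1, 0.1]
width: 0.995
```

Call:
{"op": "servo_tool", "data": {
  "targets": "0 0 -0.02 26 -27 0 85; 0 0 -0.01 26 -27 0 85; 0 0 0 26 -27 0 85; 0 0 0 26 -27 0 85; 0 0 0 20 -20 0 85; 0 0 0 10 -12 0 85; 0 0 0 0 0 0 85; 0 0 0 0 0 0 85"
}}

```text
time: 20.98
tool_pos: [0.641, -0.1074, 0.1694]
tcp_rot: [3.135, -0.105, 0.007]
wrist_force: [-0.1, -0.2, -0.7]
width: 0.999
```

```bash
python3 p.py 0.677 -0.070 0.15 86.3; python3 w.py w12;python3 w.py s12 side;python3 -c "
from h import *
c,s=pickle.load(open('pics/s12.pkl','rb'))
crop(c['image'],100,220,320,384,3,'pics/s12c.png')
"
```

```text
t 20.98 F [-0.1 -0.2 -0.7] w 85.3
shift tool mm [ 33.3 -39.8  19.4] TCP [ 0.641  -0.1074  0.1694] jaw deg -93.85 tilt [ 0.0043 -0.0046 -1.    ] q [-0.2   0.26  1.73 -0.    1.15  1.44]
wz total rad -0.0026
rotvec needed [ 0.0043 -0.0046 -0.0026] shift in final frame [ 33.5 -39.6  19.4]
```

View pics/w12.png

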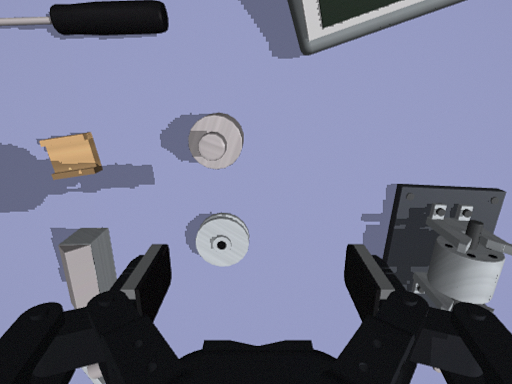

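View pics/s12c.png

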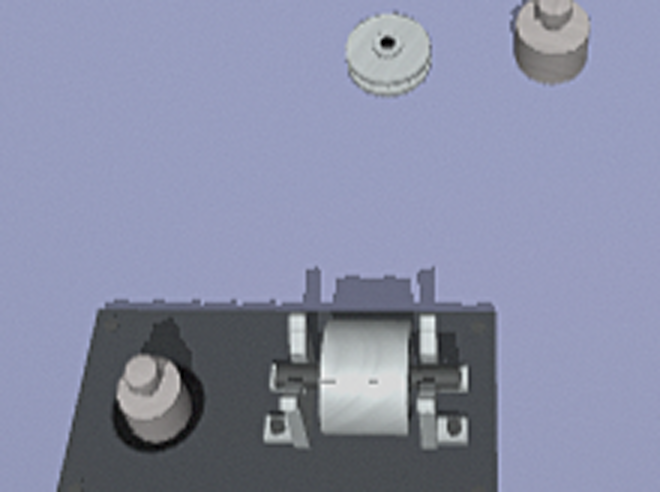

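```bash
python3 - <<'E'
from h import *
c,s=pickle.load(open("pics/w12.pkl","rb"))
crop(c["image"],170,90,270,180,7,"pics/x.png")
print(onplane(c,[(212,147)],.060,s),"pulley",onplane(c,[(222,244)],.022,s))
E
python3 p.py 0.677 -0.071 0.10 86.3
```

```text
[[ 0.6767337  -0.07184157  0.06      ]] pulley [[ 0.5664736  -0.06479838  0.022     ]]
t 21.08 F [-0.2  0.2  0.9] w 85.0
shift tool mm [ 33.8 -40.   69.2] TCP [ 0.6403 -0.1083  0.1693] jaw deg -93.95 tilt [ 0.0041 -0.0045 -1.    ] q [-0.2   0.26  1.73 -0.    1.15  1.44]
wz total rad -0.0043
rotvec needed [ 0.0042 -0.0044 -0.0043] shift in final frame [ 34.2 -39.6  69.3]
```

View pics/x.png

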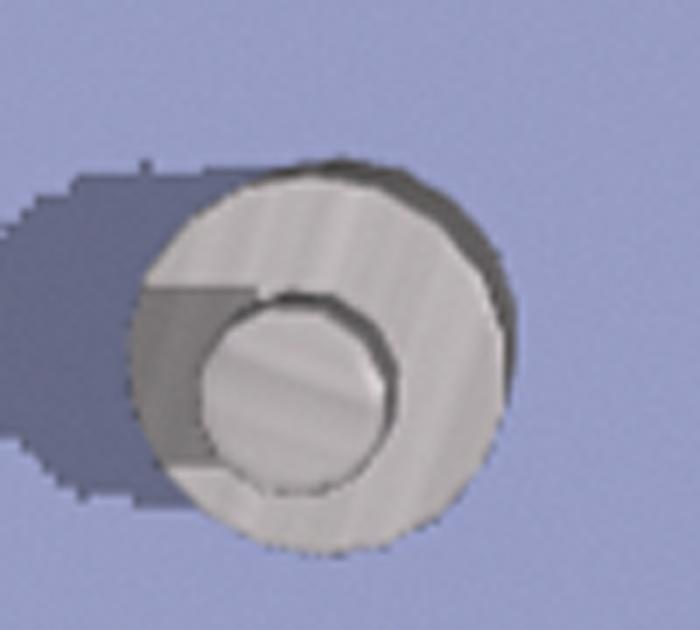

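Call:
{"op": "servo_tool", "data": {
  "targets": "0.002 -0.002 -0.002 15 -18 5 85; 0.002 -0.002 -0.002 12 -14 10 85; 0 0 0 3 -4 15 85; 0 0 0 0 0 15 85; 0 0 0 0 0 12 85; 0 0 0 0 0 5 85; 0 0 0 0 0 0 85; 0 0 0 0 0 0 85"
}}

```text
time: 21.75
tool_pos: [0.6646, -0.0848, 0.1031]
tcp_rot: [3.136, -0.12, -0.009]
wrist_force: [1.0, -0.6, 0.9]
width: 0.994
```

```bash
python3 p.py 0.677 -0.071 0.008 86.3
```

```text
t 21.75 F [ 1.  -0.6  0.9] w 84.9
shift tool mm [ 11.9 -15.1  95. ] TCP [ 0.6646 -0.0848  0.1031] jaw deg -94.4 tilt [-0.0062 -0.0034 -1.    ] q [-0.16  0.36  1.73 -0.    1.06  1.49]
wz total rad -0.0122
rotvec needed [ 0.0038  0.0059 -0.0122] shift in final frame [ 11.5 -14.6  95.1]
```

Call:
{"op": "servo_tool", "data": {
  "targets": "0.002 0.003 -0.008 10 -13 0 85; 0.002 0.003 -0.004 5 -6 5 85; 0 0 0 0 0 12 85; 0 0 0 0 0 12 85; 0 0 0 0 0 5 85; 0 0 0 0 0 0 85; 0 0 0 0 0 0 85"
}}

```text
time: 22.33
tool_pos: [0.683, -0.0665, 0.0674]
tcp_rot: [3.14, -0.101, 0.005]
wrist_force: [-0.4, 0.1, 0.9]
width: 0.996
```

```bash
python3 p.py 0.677 -0.071 0.008 86.3
```

```text
t 22.33 F [-0.4  0.1  0.9] w 85.1
shift tool mm [-5.9  4.8 59.4] TCP [ 0.683  -0.0665  0.0674] jaw deg -93.69 tilt [ 3.4e-03 -2.0e-04 -1.0e+00] q [-0.13  0.42  1.72  0.    1.    1.5 ]
wz total rad 0.0002
rotvec needed [-0.     -0.0034  0.0002] shift in final frame [-5.7  4.8 59.4]
```

Call:
{"op": "servo_tool", "data": {
  "targets": "0 -0.002 0 -5 4 0 85; 0 0 0 -1 1 3 85; 0 0 0 0 0 10 85; 0 0 0 0 0 10 85; 0 0 0 0 0 10 85; 0 0 0 0 0 8 85; 0 0 0 0 0 0 85; 0 0 0 0 0 0 85"
}}

```text
time: 23.0
tool_pos: [0.6753, -0.0724, 0.0218]
tcp_rot: [3.14, -0.103, 0.001]
wrist_force: [1.4, -0.2, 0.7]
width: 1.0
```

```bash
python3 p.py 0.677 -0.071 0.008 86.3
```

```text
t 23.0 F [ 1.4 -0.2  0.7] w 85.4
shift tool mm [ 1.6 -1.5 13.8] TCP [ 0.6753 -0.0724  0.0218] jaw deg -93.74 tilt [ 5.e-04 -2.e-04 -1.e+00] q [-0.14  0.46  1.76 -0.    0.93  1.49]
wz total rad -0.0008
rotvec needed [ 0.0002 -0.0005 -0.0008] shift in final frame [ 1.6 -1.5 13.8]
```

Call:
{"op": "servo_tool", "data": {
  "targets": "0 0 0 1.5 -1.8 4 85; 0 0 0 0 0 6 85; 0 0 0 0 0 4 85; 0 0 0 0 0 1 85; 0 0 0 0 0 0 85"
}}

```text
time: 23.42
tool_pos: [0.6776, -0.0703, 0.0053]
tcp_rot: [3.14, -0.102, 0.001]
wrist_force: [-0.4, 0.3, -0.1]
width: 1.0
```

```bash
python3 p.py 0.677 -0.071 0.008 86.3
```

```text
t 23.42 F [-0.4  0.3 -0.1] w 85.4
shift tool mm [-0.5  0.7 -2.7] TCP [ 0.6776 -0.0703  0.0053] jaw deg -93.72 tilt [ 8.e-04 -2.e-04 -1.e+00] q [-0.14  0.48  1.76 -0.    0.9   1.5 ]
wz total rad -0.0004
rotvec needed [ 0.0002 -0.0008 -0.0004] shift in final frame [-0.5  0.7 -2.7]
```

Call:
{"op": "servo_tool", "data": {
  "targets": "0 0 0 0 1 -3.5 75; 0 0 0 0 0 0 65; 0 0 0 0 0 0 52; 0 0 0 0 0 0 35; 0 0 0 0 0 0 35; 0 0 0 0 0 0 35; 0 0 0 0 0 0 35; 0 0 0 0 0 0 35",
  "newtons": 70
}}

```text
time: 24.08
tool_pos: [0.6782, -0.0716, 0.0102]
tcp_rot: [3.139, -0.102, 0.004]
wrist_force: [0.3, 0.9, -1.1]
width: 0.564
```

```bash
python3 p.py 0.677 -0.071 0.008 86.3; python3 w.py w13
```

```text
t 24.08 F [ 0.3  0.9 -1.1] w 48.2
shift tool mm [-1.2 -0.5  2.2] TCP [ 0.6782 -0.0716  0.0102] jaw deg -93.72 tilt [ 2.6e-03 -5.0e-04 -1.0e+00] q [-0.14  0.48  1.76 -0.    0.91  1.49]
wz total rad -0.0003
rotvec needed [ 0.0004 -0.0026 -0.0003] shift in final frame [-1.2 -0.5  2.2]
```

View pics/w13.png

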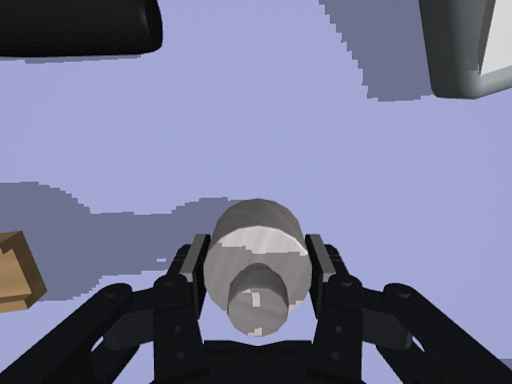

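Call:
{"op": "servo_tool", "data": {
  "targets": "0 -0.002 0 0 0 -8 35; 0 0 0 0 0 -15 35; 0 0 0 0 0 -25 35; 0 0 0 0 0 -30 35; 0 0 0 0 0 -30 35; 0 0 0 -5 -7 -20 35; 0 0 0 -15 -20 0 35; 0 0 0 -23 -30 0 35"
}}

```text
time: 24.8
tool_pos: [0.6345, -0.0156, 0.1414]
tcp_rot: [3.138, -0.111, -0.021]
wrist_force: [0.3, 1.4, -7.4]
width: 0.563
```

Call:
{"op": "servo_tool", "data": {
  "targets": "0 0 0 -23 -30 0 35; 0 0 0 -23 -30 0 35; 0 0 0 -23 -30 0 35; 0 0 0 -23 -30 0 35; 0 0 0 -23 -30 0 35; 0 0 0 -23 -30 0 35; 0 0 0 -23 -30 0 35; 0 0 0 -23 -30 0 35"
}}

```text
time: 25.47
tool_pos: [0.4577, 0.2441, 0.1501]
tcp_rot: [3.138, -0.124, -0.018]
wrist_force: [0.4, 0.5, -5.8]
width: 0.558
```

```bash
python3 p.py 0.4206 0.3099 0.13 86.3
```

```text
t 25.47 F [ 0.4  0.5 -5.8] w 47.7
shift tool mm [-42.  -62.7  20.5] TCP [0.4577 0.2441 0.1501] jaw deg -94.52 tilt [-1.150e-02 -6.000e-04 -9.999e-01] q [0.44 0.04 2.01 0.   1.1  2.09]
wz total rad -0.0143
rotvec needed [ 0.0014  0.0114 -0.0143] shift in final frame [-41.3 -63.3  20.1]
```

Call:
{"op": "servo_tool", "data": {
  "targets": "0 0.006 -0.008 -12 -22 0 35; 0 0.005 -0.006 -6 -8 0 35; 0 0 0 0 0 0 35; 0 0 0 0 0 0 35; 0 0 0 0 0 0 35"
}}

```text
time: 25.88
tool_pos: [0.4323, 0.2816, 0.1523]
tcp_rot: [3.14, -0.086, -0.007]
wrist_force: [-0.2, -0.9, -6.3]
width: 0.564
```

```bash
python3 p.py 0.4206 0.3099 0.13 86.3; python3 w.py w14
```

```text
t 25.88 F [-0.2 -0.9 -6.3] w 48.2
shift tool mm [-13.2 -27.6  22.4] TCP [0.4323 0.2816 0.1523] jaw deg -93.14 tilt [-4.7e-03  1.0e-04 -1.0e+00] q [0.53 0.03 2.02 0.   1.09 2.15]
wz total rad 0.0098
rotvec needed [0.0002 0.0047 0.0098] shift in final frame [-13.5 -27.5  22.3]
```

View pics/w14.png

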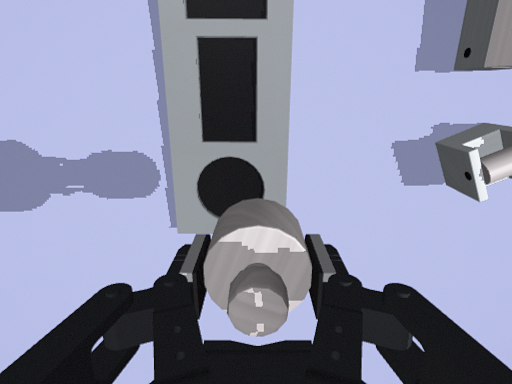

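```bash
python3 - <<'E'
from h import *
c,s=pickle.load(open("pics/w14.pkl","rb"))
crop(c["image"],145,0,305,240,3.3,"pics/x.png")
E
```

```text
(no output)
```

View pics/x.png

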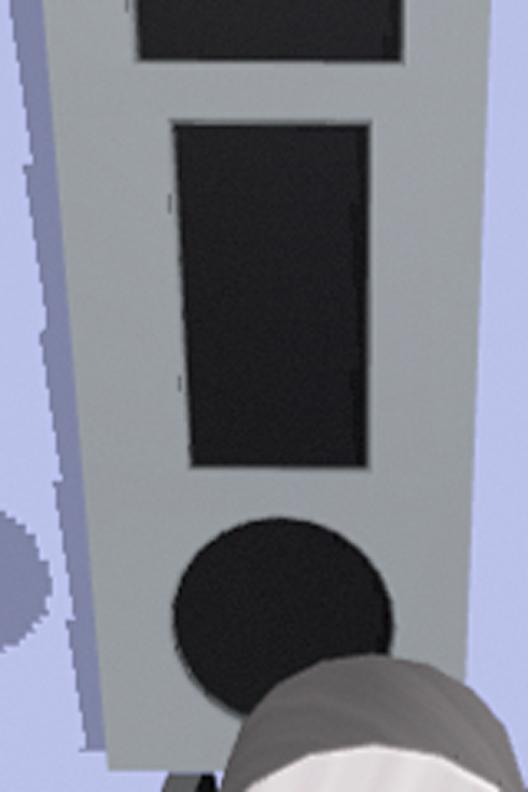

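```bash
python3 - <<'E'
from h import *
c,s=pickle.load(open("pics/w14.pkl","rb"))
f=lambda u,v:(u/3.3+145-.35,v/3.3-.35)
L=onplane(c,[f(172,121),f(371,121),f(370,468),f(190,468)],.014,s); print(L.round(4).tolist(),"mean",L.mean(0).round(4),[np.linalg.norm(L[i]-L[i-1]).round(4) for i in range(4)])
for a,b in((0,3),(1,2)): d=L[a]-L[b];print(np.degrees(np.arctan2(d[1],d[0])))
C=onplane(c,[f(173,618),f(394,618),f(282,517)],.014,s); print(C.round(4).tolist(), np.linalg.norm(C[0]-C[1]))
m=C[:2].mean(0);print("round", m)
a=np.radians(-3.75);u=np.array([np.cos(a),np.sin(a)]);print("round from top pt",C[2,:2]-u*.033,"from long",L.mean(0)[:2]-u*.091)
e=onplane(c,[f(45,100),f(488,100),f(107,770),f(465,680)],.014,s);print(e.round(4).tolist())
# knob in tool
Rm=R.from_rotvec(s['tcp_rot']).as_matrix(); P=onplane(c,[(258,307)],s['tool_pos'][2]+.0498,s); print('knob tool',((P-s['tool_pos'])@Rm*1000))
E
```

```text
[[0.5552, 0.3259, 0.014], [0.5524, 0.2755, 0.014], [0.4644, 0.2807, 0.014], [0.4673, 0.3312, 0.014]] mean [0.5098 0.3033 0.014 ] [np.float64(0.0881), np.float64(0.0505), np.float64(0.0881), np.float64(0.0505)]
-3.445544073569852
-3.385815597306075
[[0.4235, 0.3411, 0.014], [0.4199, 0.2762, 0.014], [0.4519, 0.3066, 0.014]] 0.06508129459710028
round [0.42168632 0.30864797 0.014     ]
round from top pt [0.41893878 0.30872991] from long [0.41902363 0.30928934]
[[0.5617, 0.3573, 0.014], [0.5556, 0.2458, 0.014], [0.3755, 0.3673, 0.014], [0.3991, 0.2558, 0.014]]
knob tool [[  1.64404777  -0.40864934 -49.80844545]]
```

Call:
{"op": "servo_tool", "data": {
  "targets": "0 0.004 0.004 -9 -16 0 35; 0 0 0.003 -3 -8 5 35; 0 0 0 -1 -2 10 35; 0 0 0 0 0 12 35; 0 0 0 0 0 12 35; 0 0 0 0 0 8 35; 0 0 0 0 0 0 35; 0 0 0 0 0 0 35"
}}

```text
time: 26.6
tool_pos: [0.4246, 0.3014, 0.0992]
tcp_rot: [3.134, -0.111, -0.002]
wrist_force: [0.3, 0.2, -5.8]
width: 0.562
```

```bash
python3 p.py 0.4185 0.309 0.0182 86.5
```

```text
t 26.6 F [ 0.3  0.2 -5.8] w 48.0
shift tool mm [-6.5 -7.6 81. ] TCP [0.4246 0.3014 0.0992] jaw deg -94.06 tilt [-0.0017 -0.0056 -1.    ] q [ 0.57  0.1   2.06 -0.    0.99  2.22]
wz total rad -0.0097
rotvec needed [ 0.0057  0.0013 -0.0097] shift in final frame [-6.5 -7.2 81. ]
```

Call:
{"op": "servo_tool", "data": {
  "targets": "0.005 0 -0.008 -6 -7 0 35; 0 0 0 -1 -2 5 35; 0 0 0 0 0 10 35; 0 0 0 0 0 10 35; 0 0 0 0 0 10 35; 0 0 0 0 0 5 35; 0 0 0 0 0 0 35; 0 0 0 0 0 0 35"
}}

```text
time: 27.27
tool_pos: [0.4182, 0.3117, 0.0553]
tcp_rot: [-3.14, 0.098, 0.001]
wrist_force: [0.2, -1.1, -6.1]
width: 0.567
```

```bash
python3 p.py 0.4185 0.309 0.0182 86.5
```

```text
t 27.27 F [ 0.2 -1.1 -6.1] w 48.4
shift tool mm [ 0.5  2.6 37.1] TCP [0.4182 0.3117 0.0553] jaw deg -93.56 tilt [-6.e-04  1.e-04 -1.e+00] q [0.59 0.16 2.09 0.   0.9  2.23]
wz total rad -0.001
rotvec needed [-0.      0.0006 -0.001 ] shift in final frame [ 0.5  2.6 37.1]
```

Call:
{"op": "servo_tool", "data": {
  "targets": "0 0 0 0.5 2.6 6 35; 0 0 0 0 0 8 35; 0 0 0 0 0 8 35; 0 0 0 0 0 5 35; 0 0 0 0 0 2 35; 0 0 0 0 0 0 35; 0 0 0 0 0 0 35"
}}

```text
time: 27.85
tool_pos: [0.4193, 0.3089, 0.0235]
tcp_rot: [-3.14, 0.098, -0.0]
wrist_force: [-0.2, -0.6, -6.7]
width: 0.564
```

```bash
python3 p.py 0.4185 0.309 0.0182 86.5
```

```text
t 27.85 F [-0.2 -0.6 -6.7] w 48.1
shift tool mm [-0.8 -0.1  5.3] TCP [0.4193 0.3089 0.0235] jaw deg -93.58 tilt [ 1.e-04  4.e-04 -1.e+00] q [0.59 0.2  2.11 0.   0.83 2.22]
wz total rad -0.0014
rotvec needed [-0.0005 -0.0001 -0.0014] shift in final frame [-0.8 -0.1  5.3]
```

Call:
{"op": "servo_tool", "data": {
  "targets": "0 0 0 -0.8 0 1.5 35; 0 0 0 0 0 2 35; 0 0 0 0 0 1.5 35; 0 0 0 0 0 1.5 35"
}}

```text
time: 28.18
tool_pos: [0.4194, 0.3097, 0.0181]
tcp_rot: [-3.138, 0.098, -0.003]
wrist_force: [-5.4, -2.5, 13.0]
width: 0.561
```

Call:
{"op": "servo_tool", "data": {
  "targets": "0 0 0 0 0 1.5 35; 0 0 0 0 0 1.5 35"
}}

```text
time: 28.35
tool_pos: [0.4193, 0.3096, 0.0181]
tcp_rot: [-3.14, 0.098, -0.001]
wrist_force: [-4.3, -3.3, 6.7]
width: 0.565
```

Seated at the expected height (0.0181). Release.

Call:
{"op": "servo_tool", "data": {
  "targets": "0 0 0 0 0 0 45; 0 0 0 0 0 0 52; 0 0 0 0 0 0 60; 0 0 0 0 0 0 70; 0 0 0 0 0 0 78; 0 0 0 0 0 0 78; 0 0 0 0 0 0 78"
}}

```text
time: 28.93
tool_pos: [0.4248, 0.3134, 0.0232]
tcp_rot: [-3.132, 0.097, -0.017]
wrist_force: [0.0, 0.0, 0.1]
width: 0.917
```

```bash
python3 p.py 0.552 0.081 0.13 88; python3 w.py w15
```

```text
t 28.93 F [0.  0.  0.1] w 78.3
shift tool mm [ 142.5  223.2 -107.1] TCP [0.4248 0.3134 0.0232] jaw deg -93.55 tilt [ 0.0112  0.0076 -0.9999] q [0.59 0.21 2.1  0.   0.82 2.22]
wz total rad -0.0271
rotvec needed [-0.0082 -0.0108 -0.0271] shift in final frame [ 135.2  227.8 -106.8]
```

View pics/w15.png

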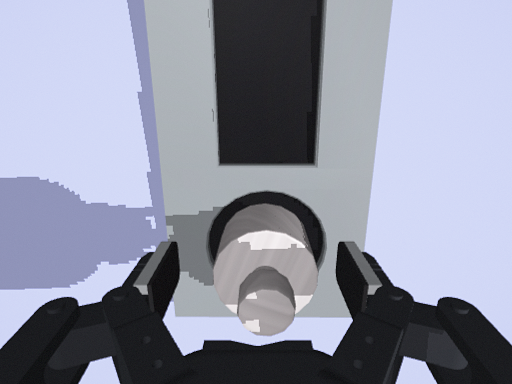

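Call:
{"op": "servo_tool", "data": {
  "targets": "-0.008 -0.01 0 0 0 -8 78; 0 0 0 0 0 -20 78; 0 0 0 0 0 -25 85; 0 0 0 0 0 -30 85; 0 0 0 5 10 -20 85; 0 0 0 12 20 -5 85; 0 0 -0.02 18 30 0 85; 0 0 -0.01 18 30 0 85"
}}

```text
time: 29.65
tool_pos: [0.4711, 0.2223, 0.1355]
tcp_rot: [3.141, -0.034, -0.003]
wrist_force: [0.5, -0.0, -0.8]
width: 1.001
```

Call:
{"op": "servo_tool", "data": {
  "targets": "0 0 0 18 30 0 85; 0 0 0 18 30 0 85; 0 0 0 14 25 0 85; 0 0 0 6 12 0 85; 0 0 0 0 0 0 85; 0 0 0 0 0 0 85; 0 0 0 0 0 0 85"
}}

```text
time: 30.23
tool_pos: [0.5308, 0.1142, 0.1376]
tcp_rot: [3.141, -0.043, 0.006]
wrist_force: [-0.1, 0.7, -0.5]
width: 0.996
```

```bash
python3 p.py 0.551 0.081 0.13 88.4; python3 w.py w16
```

```text
t 30.23 F [-0.1  0.7 -0.5] w 85.0
shift tool mm [21.  32.7  7.7] TCP [0.5308 0.1142 0.1376] jaw deg -91.57 tilt [ 4.e-03 -4.e-04 -1.e+00] q [ 0.17  0.09  1.99 -0.    1.06  1.77]
wz total rad 0.0006
rotvec needed [ 0.0003 -0.004   0.0006] shift in final frame [21.1 32.7  7.6]
```

View pics/w16.png

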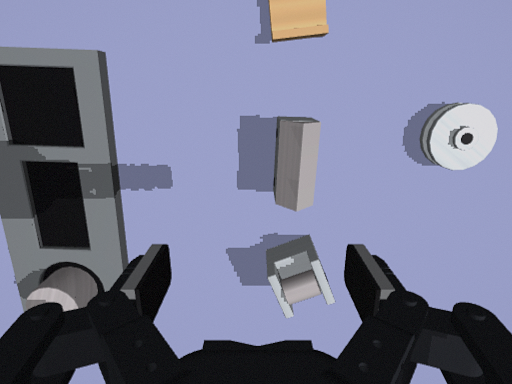

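```bash
python3 - <<'E'
from h import *
c,s=pickle.load(open("pics/w16.pkl","rb"))
crop(c["image"],230,100,350,320,3.5,"pics/x.png")
E
```

```text
(no output)
```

View pics/x.png

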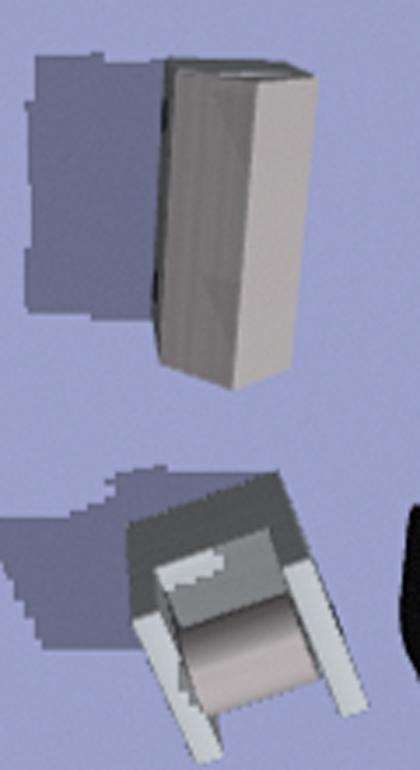

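```bash
python3 - <<'E'
from h import *
c,s=pickle.load(open("pics/w16.pkl","rb"))
f=lambda u,v:(u/3.5+230-.36,v/3.5+100-.36)
def info(a,b,z):
    P=onplane(c,[f(*a),f(*b)],z,s); d=P[0]-P[1]; print(P.round(4).tolist(),P.mean(0).round(4),"len",np.linalg.norm(d).round(4),"ang",np.degrees(np.arctan2(d[1],d[0])).round(2))
    return P.mean(0)
info((257,82),(234,389),.056)
print((info((176,70),(160,362),.040)+info((318,75),(294,367),.040))/2)
print("roller cheeks")
A=info((287,567),(340,718),.05);B=info((308,556),(369,708),.05);C=info((133,622),(196,764),.05);D=info((158,614),(221,755),.05)
print((A+B+C+D)/4,(B+C)/2,np.linalg.norm(B-C),"pulley",onplane(c,[(466,138)],.022,s))
E
```

```text
[[0.5853, 0.0799, 0.056], [0.5169, 0.0839, 0.056]] [0.5511 0.0819 0.056 ] len 0.0686 ang -3.38
[[0.5869, 0.0956, 0.04], [0.5179, 0.0998, 0.04]] [0.5524 0.0977 0.04  ] len 0.0691 ang -3.54
[[0.5849, 0.064, 0.04], [0.5157, 0.0674, 0.04]] [0.5503 0.0657 0.04  ] len 0.0693 ang -2.82
[0.55133185 0.08170882 0.04      ]
roller cheeks
[[0.4668, 0.0696, 0.05], [0.4219, 0.0547, 0.05]] [0.4443 0.0621 0.05  ] len 0.0474 ang 18.33
[[0.4698, 0.0645, 0.05], [0.4247, 0.0473, 0.05]] [0.4472 0.0559 0.05  ] len 0.0482 ang 20.9
[[0.4522, 0.1079, 0.05], [0.4085, 0.092, 0.05]] [0.4304 0.1    0.05  ] len 0.0465 ang 19.88
[[0.4544, 0.1016, 0.05], [0.4112, 0.0855, 0.05]] [0.4328 0.0935 0.05  ] len 0.0461 ang 20.41
[0.4386831  0.07788194 0.05      ] [0.43880663 0.07793338 0.05      ] 0.04717281259443569 pulley [[ 0.56550856 -0.06389081  0.022     ]]
```

Call:
{"op": "servo_tool", "data": {
  "targets": "0 -0.004 0.01 15 22 0 85; 0 0 0.01 6 8 5 85; 0 0 0.008 0 0 10 85; 0 0 0 0 0 12 85; 0 0 0 0 0 12 85; 0 0 0 0 0 8 85; 0 0 0 0 0 0 85; 0 0 0 0 0 0 85"
}}

```text
time: 30.95
tool_pos: [0.5453, 0.091, 0.083]
tcp_rot: [-3.139, 0.075, 0.011]
wrist_force: [0.1, -0.2, -0.1]
width: 1.001
```

```bash
python3 p.py 0.551 0.082 0.010 86.7
```

```text
t 30.95 F [ 0.1 -0.2 -0.1] w 85.5
shift tool mm [ 6.7  8.8 73. ] TCP [0.5453 0.091  0.083 ] jaw deg -92.75 tilt [-0.0071  0.0021 -1.    ] q [0.12 0.18 2.   0.   0.97 1.74]
wz total rad 0.0096
rotvec needed [-0.0018  0.0072  0.0097] shift in final frame [ 6.2  8.6 73. ]
```

Call:
{"op": "servo_tool", "data": {
  "targets": "0 0.006 0.008 6 8 0 85; 0 0 0 1 1.5 3 85; 0 0 0 0 0 10 85; 0 0 0 0 0 10 85; 0 0 0 0 0 10 85; 0 0 0 0 0 5 85; 0 0 0 0 0 0 85; 0 0 0 0 0 0 85"
}}

```text
time: 31.62
tool_pos: [0.5524, 0.0805, 0.041]
tcp_rot: [-3.138, 0.089, 0.0]
wrist_force: [0.4, -0.4, 0.8]
width: 0.993
```

```bash
python3 p.py 0.551 0.082 0.010 86.7
```

```text
t 31.62 F [ 0.4 -0.4  0.8] w 84.8
shift tool mm [-1.5 -1.3 31. ] TCP [0.5524 0.0805 0.041 ] jaw deg -93.24 tilt [-2.e-04  2.e-03 -1.e+00] q [0.1  0.24 2.02 0.   0.88 1.72]
wz total rad 0.001
rotvec needed [-0.0019  0.0003  0.001 ] shift in final frame [-1.5 -1.4 31. ]
```

Call:
{"op": "servo_tool", "data": {
  "targets": "-0.002 0 0 -1.5 -1.3 5 85; 0 0 0 0 0 8 85; 0 0 0 0 0 8 85; 0 0 0 0 0 5 85; 0 0 0 0 0 2 85; 0 0 0 0 0 0 85; 0 0 0 0 0 0 85"
}}

```text
time: 32.2
tool_pos: [0.5509, 0.0824, 0.0101]
tcp_rot: [3.14, -0.088, -0.0]
wrist_force: [0.7, -0.1, 0.5]
width: 0.996
```

```bash
python3 p.py 0.551 0.082 0.010 86.7
```

```text
t 32.2 F [ 0.7 -0.1  0.5] w 85.0
shift tool mm [0.2 0.4 0.1] TCP [0.5509 0.0824 0.0101] jaw deg -93.21 tilt [-3.e-04 -2.e-04 -1.e+00] q [ 0.1   0.28  2.04 -0.    0.82  1.73]
wz total rad 0.0015
rotvec needed [0.0002 0.0002 0.0015] shift in final frame [0.2 0.4 0.1]
```

Call:
{"op": "servo_tool", "data": {
  "targets": "0 0 0 0 0 0 60; 0 0 0 0 0 0 45; 0 0 0 0 0 0 32; 0 0 0 0 0 0 20; 0 0 0 0 0 0 20; 0 0 0 0 0 0 20; 0 0 0 0 0 0 20; 0 0 0 0 0 0 20",
  "newtons": 60
}}

```text
time: 32.87
tool_pos: [0.5518, 0.0824, 0.0112]
tcp_rot: [-3.14, 0.088, -0.003]
wrist_force: [0.7, 0.3, -0.5]
width: 0.362
```

```bash
python3 p.py 0.5098 0.3033 0.13 86.5; python3 w.py w17
```

```text
t 32.87 F [ 0.7  0.3 -0.5] w 30.9
shift tool mm [ -54.1 -218.2 -118.9] TCP [0.5518 0.0824 0.0112] jaw deg -93.22 tilt [ 0.0019 -0.     -1.    ] q [ 0.1   0.28  2.04 -0.    0.82  1.73]
wz total rad 0.0049
rotvec needed [-0.0001 -0.0019  0.0049] shift in final frame [ -55.4 -217.9 -118.8]
```

View pics/w17.png

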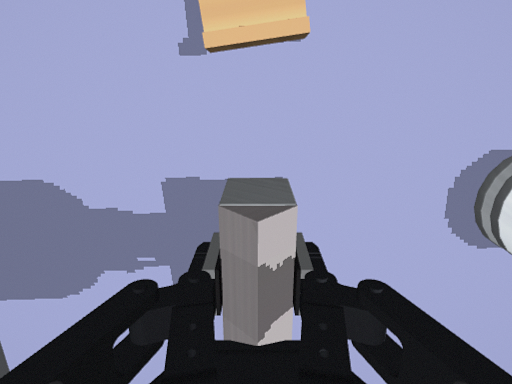

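Call:
{"op": "servo_tool", "data": {
  "targets": "0 -0.002 0 0 0 -8 20; 0 0 0 0 0 -15 20; 0 0 0 0 0 -20 20; 0 0 0 0 0 -25 20; 0 0 0 0 0 -25 20; 0 0 0 -3 -12 -15 20; 0 0 0 -7 -27 0 20; 0 0 0 -7 -30 0 20"
}}

```text
time: 33.58
tool_pos: [0.5341, 0.1486, 0.1221]
tcp_rot: [3.137, -0.099, -0.019]
wrist_force: [0.8, -0.0, -3.2]
width: 0.368
```

Call:
{"op": "servo_tool", "data": {
  "targets": "0 0 0.002 -7 -30 0 20; 0 0 0.002 -7 -30 0 20; 0 0 0 -7 -28 0 20; 0 0 0 -4 -16 0 20; 0 0 0 0 -6 0 20; 0 0 0 0 0 0 20; 0 0 0 0 0 0 20"
}}

```text
time: 34.17
tool_pos: [0.5127, 0.2688, 0.1247]
tcp_rot: [3.138, -0.1, -0.02]
wrist_force: [0.5, -0.1, -3.2]
width: 0.363
```

```bash
python3 p.py 0.5105 0.3033 0.0192 86.55; python3 w.py w18
```

```text
t 34.17 F [ 0.5 -0.1 -3.2] w 31.0
shift tool mm [ -3.1 -34.6 105.5] TCP [0.5127 0.2688 0.1247] jaw deg -93.63 tilt [-0.0128 -0.0016 -0.9999] q [0.44 0.18 1.91 0.   1.06 2.07]
wz total rad -0.0032
rotvec needed [ 0.0024  0.0127 -0.0032] shift in final frame [ -4.3 -34.3 105.5]
```

View pics/w18.png

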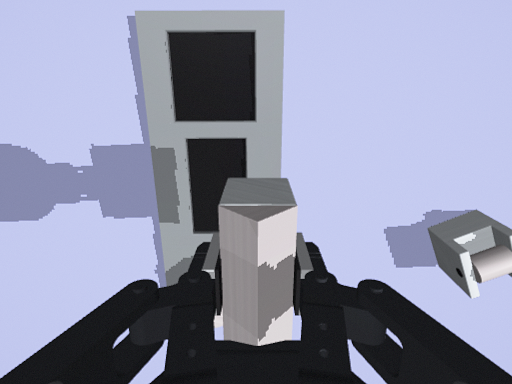

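```bash
python3 - <<'E'
from h import *
c,s=pickle.load(open("pics/w18.pkl","rb"))
crop(c["image"],120,0,300,250,3,"pics/x.png")
P=onplane(c,[(168,31),(255,31),(256,121),(176,121)],.014,s);print(P.round(4).tolist(),P.mean(0),[np.linalg.norm(P[i]-P[i-1]).round(4) for i in range(4)])
a=np.radians(-3.45);print("pred", .5098+.091*np.cos(a), .3033+.091*np.sin(a))
Q=onplane(c,[(187,139),(246,139)],.014,s);print(Q, Q.mean(0)[:2]-.044*np.array([np.cos(a),np.sin(a)]))
d=Q[0]-Q[1];print(np.degrees(np.arctan2(d[1],d[0]))-90)
d=P[0]-P[3];print(np.degrees(np.arctan2(d[1],d[0])));d=P[1]-P[2];print(np.degrees(np.arctan2(d[1],d[0])))
E
```

```text
[[0.6354, 0.328, 0.014], [0.6313, 0.2631, 0.014], [0.5653, 0.2667, 0.014], [0.5695, 0.3318, 0.014]] [0.60035546 0.29738467 0.014     ] [np.float64(0.066), np.float64(0.065), np.float64(0.0661), np.float64(0.0653)]
pred 0.6006350800861587 0.2978238493682943
[[0.55431365 0.32490904 0.014     ]
 [0.5511286  0.27594215 0.014     ]] [0.50880087 0.3030734 ]
-3.721559425263152
-3.374267404526026
-3.1173447589538776
```

Call:
{"op": "servo_tool", "data": {
  "targets": "0.002 0.007 -0.002 -2 -20 0 20; 0 0.005 0 -1 -10 0 20; 0 0 0 0 -2 5 20; 0 0 0 0 0 10 20; 0 0 0 0 0 12 20; 0 0 0 0 0 8 20; 0 0 0 0 0 0 20; 0 0 0 0 0 0 20"
}}

```text
time: 34.88
tool_pos: [0.5123, 0.2922, 0.0837]
tcp_rot: [3.133, -0.108, -0.006]
wrist_force: [0.4, 1.6, -2.8]
width: 0.365
```

```bash
python3 p.py 0.5105 0.3033 0.0192 86.55
```

```text
t 34.88 F [ 0.4  1.6 -2.8] w 31.2
shift tool mm [ -2.4 -11.4  64.4] TCP [0.5123 0.2922 0.0837] jaw deg -93.95 tilt [-0.0044 -0.0066 -1.    ] q [ 0.48  0.24  1.92 -0.    0.98  2.12]
wz total rad -0.0088
rotvec needed [ 0.0069  0.0039 -0.0088] shift in final frame [ -2.5 -11.   64.5]
```

Both agree (long recess 0.510, 0.303; square 0.600, 0.2975).

Call:
{"op": "servo_tool", "data": {
  "targets": "0.005 0.004 -0.008 -2 -10 0 20; 0 0 0 0 -3 3 20; 0 0 0 0 0 8 20; 0 0 0 0 0 8 20; 0 0 0 0 0 8 20; 0 0 0 0 0 4 20; 0 0 0 0 0 0 20; 0 0 0 0 0 0 20"
}}

```text
time: 35.55
tool_pos: [0.5109, 0.3063, 0.0488]
tcp_rot: [3.138, -0.094, -0.0]
wrist_force: [0.0, 0.3, -4.0]
width: 0.364
```

```bash
python3 p.py 0.5105 0.3033 0.0192 86.55
```

```text
t 35.55 F [ 0.   0.3 -4. ] w 31.1
shift tool mm [-0.3  3.  29.6] TCP [0.5109 0.3063 0.0488] jaw deg -93.44 tilt [-3.0e-04 -1.9e-03 -1.0e+00] q [ 0.5   0.29  1.93 -0.    0.92  2.13]
wz total rad 0.0001
rotvec needed [0.0019 0.0002 0.0001] shift in final frame [-0.3  3.  29.6]
```

Call:
{"op": "servo_tool", "data": {
  "targets": "0.002 0 0 0 3 4 20; 0 0 0 0 0 6 20; 0 0 0 0 0 6 20; 0 0 0 0 0 5 20; 0 0 0 0 0 2 20; 0 0 0 0 0 0 20; 0 0 0 0 0 0 20"
}}

```text
time: 36.13
tool_pos: [0.5112, 0.3026, 0.0237]
tcp_rot: [-3.14, 0.095, -0.001]
wrist_force: [-0.2, 0.1, -2.6]
width: 0.361
```

```bash
python3 p.py 0.5105 0.3033 0.0192 86.55
```

```text
t 36.13 F [-0.2  0.1 -2.6] w 30.9
shift tool mm [-0.7 -0.6  4.5] TCP [0.5112 0.3026 0.0237] jaw deg -93.48 tilt [ 4.e-04  5.e-04 -1.e+00] q [0.49 0.32 1.95 0.   0.87 2.12]
wz total rad -0.0005
rotvec needed [-0.0005 -0.0003 -0.0005] shift in final frame [-0.7 -0.6  4.5]
```

Call:
{"op": "servo_tool", "data": {
  "targets": "0 0 0 -0.5 -0.5 1.5 20; 0 0 0 0 0 1.5 20; 0 0 0 0 0 1.5 20; 0 0 0 0 0 1.5 20"
}}

```text
time: 36.47
tool_pos: [0.5114, 0.3038, 0.0192]
tcp_rot: [-3.139, 0.095, -0.002]
wrist_force: [-7.1, -3.2, 15.2]
width: 0.365
```

Call:
{"op": "servo_tool", "data": {
  "targets": "0 0 0 0 0 1 20; 0 0 0 0 0 1.5 20"
}}

```text
time: 36.63
tool_pos: [0.5114, 0.3037, 0.0192]
tcp_rot: [-3.14, 0.095, -0.001]
wrist_force: [-5.3, -2.8, 10.5]
width: 0.363
```

Call:
{"op": "servo_tool", "data": {
  "targets": "0 0 0 0 0 0 28; 0 0 0 0 0 0 34; 0 0 0 0 0 0 42; 0 0 0 0 0 0 52; 0 0 0 0 0 0 65; 0 0 0 0 0 0 65; 0 0 0 0 0 0 65"
}}

```text
time: 37.22
tool_pos: [0.5147, 0.3057, 0.0219]
tcp_rot: [-3.136, 0.095, -0.012]
wrist_force: [-0.2, 0.8, 1.2]
width: 0.765
```

```bash
python3 p.py 0.4388 0.078 0.14 110.3; python3 w.py w19
```

```text
t 37.22 F [-0.2  0.8  1.2] w 65.3
shift tool mm [ -61.2  231.3 -119.6] TCP [0.5147 0.3057 0.0219] jaw deg -93.46 tilt [ 0.0077  0.0042 -1.    ] q [0.49 0.33 1.95 0.   0.86 2.13]
wz total rad -0.4146
rotvec needed [-0.0031 -0.0083 -0.4146] shift in final frame [-150.2  187.2 -118.1]
```

View pics/w19.png

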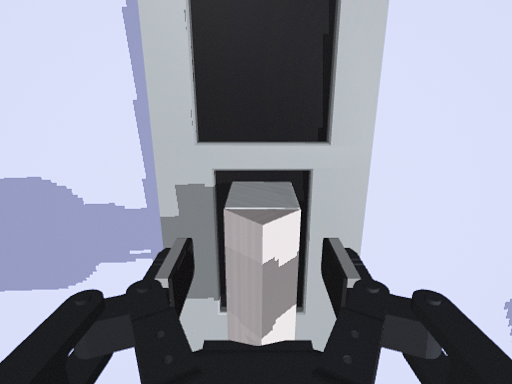

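Call:
{"op": "servo_tool", "data": {
  "targets": "-0.003 -0.007 0 0 0 -8 65; 0 0 0 0 0 -20 65; 0 0 0 0 0 -25 75; 0 0 0 0 0 -28 85; 0 0 0 0 0 -25 85; 0 0 0 -4 16 -10 85; 0 0 0 -8 32 0 85; 0 0 0 -8 32 0 85"
}}

```text
time: 37.93
tool_pos: [0.4914, 0.2297, 0.1468]
tcp_rot: [-3.138, 0.086, 0.0]
wrist_force: [0.3, -0.2, 0.5]
width: 0.995
```

Call:
{"op": "servo_tool", "data": {
  "targets": "0 0 0 -8 32 0 85; 0 0 0 -8 32 0 85; 0 0 -0.05 -7 26 0 85; 0 0 -0.1 -3 14 0 85; 0 0 -0.1 0 0 0 85; 0 0 -0.09 0 0 0 85; 0 0 0 0 0 0 85; 0 0 0 0 0 0 85"
}}

```text
time: 38.6
tool_pos: [0.4581, 0.1176, 0.1537]
tcp_rot: [-3.106, -0.461, -0.01]
wrist_force: [0.8, -0.7, 0.6]
width: 0.996
```

```bash
python3 p.py 0.4388 0.078 0.14 110.3; python3 w.py w20; python3 w.py t20 top
```

```text
t 38.6 F [ 0.8 -0.7  0.6] w 85.0
shift tool mm [-30.   32.3  13.5] TCP [0.4581 0.1176 0.1537] jaw deg -73.13 tilt [ 0.0063  0.0024 -1.    ] q [ 0.2  -0.06  2.11  0.    1.09  1.47]
wz total rad -0.0599
rotvec needed [-0.0003 -0.0067 -0.0599] shift in final frame [-31.8  30.4  13.7]
```

View pics/w20.png

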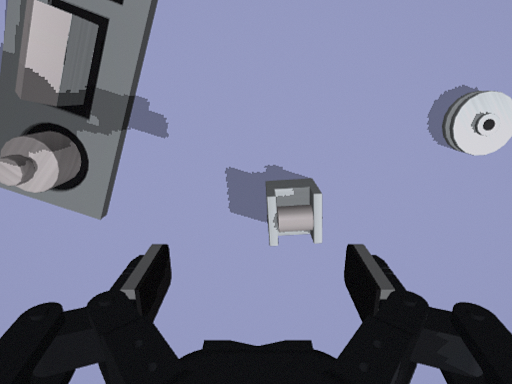

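```bash
python3 - <<'E'
from h import *
c,s=pickle.load(open("pics/w20.pkl","rb"))
crop(c["image"],250,160,340,260,6,"pics/x.png")
E
```

```text
(no output)
```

View pics/x.png

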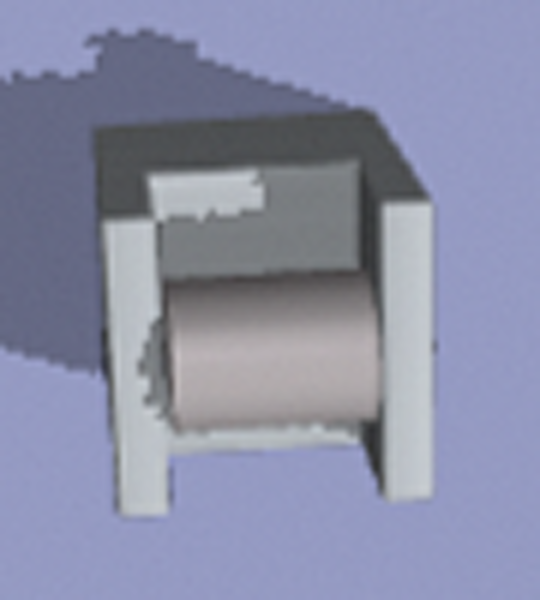

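```bash
python3 - <<'E'
from h import *
c,s=pickle.load(open("pics/w20.pkl","rb"))
f=lambda u,v:(u/6+250-.42,v/6+160-.42)
P=onplane(c,[f(104,220),f(432,200),f(432,498),f(121,516)],.05,s);print(P.round(4).tolist(),P.mean(0),[np.linalg.norm(P[i]-P[i-1]).round(4) for i in range(4)])
for a,b,o in((0,3,0),(1,2,0),(0,1,-90),(3,2,-90)):
    d=P[a]-P[b];print(np.degrees(np.arctan2(d[1],d[0]))+o)
E
python3 p.py 0.4388 0.078 0.01 109.8
```

```text
[[0.4525, 0.1081, 0.05], [0.469, 0.0641, 0.05], [0.4246, 0.0475, 0.05], [0.4081, 0.0915, 0.05]] [0.43855272 0.077811   0.05      ] [np.float64(0.0474), np.float64(0.047), np.float64(0.0474), np.float64(0.0469)]
20.468681005524765
20.446906848977708
20.485324085889047
20.477719138171082
t 38.7 F [-0.9  0.1  0.2] w 85.2
shift tool mm [-31.2  32.6 143.4] TCP [0.4582 0.1179 0.1536] jaw deg -73.09 tilt [ 0.0063  0.0025 -1.    ] q [ 0.2  -0.06  2.11  0.    1.09  1.47]
wz total rad -0.0504
rotvec needed [-0.0004 -0.0068 -0.0504] shift in final frame [-31.8  31.  143.6]
```

Call:
{"op": "servo_tool", "data": {
  "targets": "0 -0.005 -0.03 -20 20 0 85; 0 -0.002 -0.02 -8 8 5 85; 0 0 -0.01 0 0 10 85; 0 0 0 0 0 15 85; 0 0 0 0 0 15 85; 0 0 0 0 0 8 85; 0 0 0 0 0 0 85; 0 0 0 0 0 0 85"
}}

```text
time: 39.37
tool_pos: [0.4421, 0.0859, 0.0983]
tcp_rot: [-3.091, -0.549, -0.004]
wrist_force: [0.9, -0.2, -0.3]
width: 1.002
```

```bash
python3 p.py 0.4386 0.0779 0.012 110.5
```

```text
t 39.37 F [ 0.9 -0.2 -0.3] w 85.6
shift tool mm [-6.3  6.5 86.2] TCP [0.4421 0.0859 0.0983] jaw deg -69.86 tilt [ 0.0022  0.0022 -1.    ] q [ 0.14 -0.04  2.2   0.    0.98  1.35]
wz total rad -0.0063
rotvec needed [-0.0013 -0.0029 -0.0063] shift in final frame [-6.1  6.3 86.3]
```

Call:
{"op": "servo_tool", "data": {
  "targets": "-0.001 -0.003 -0.005 -5 5.5 0 85; 0 0 0 -1 1 5 85; 0 0 0 0 0 12 85; 0 0 0 0 0 12 85; 0 0 0 0 0 12 85; 0 0 0 0 0 6 85; 0 0 0 0 0 0 85; 0 0 0 0 0 0 85"
}}

```text
time: 40.03
tool_pos: [0.4429, 0.0775, 0.0532]
tcp_rot: [3.091, 0.557, 0.013]
wrist_force: [0.9, 0.3, 0.3]
width: 0.994
```

```bash
python3 p.py 0.4386 0.0779 0.012 110.5
```

```text
t 40.03 F [0.9 0.3 0.3] w 84.9
shift tool mm [-4.3 -1.9 41.2] TCP [0.4429 0.0775 0.0532] jaw deg -69.58 tilt [ 0.0084  0.0011 -1.    ] q [0.12 0.02 2.24 0.   0.87 1.33]
wz total rad -0.0014
rotvec needed [ 0.0019 -0.0082 -0.0013] shift in final frame [-3.9 -1.9 41.2]
```

Call:
{"op": "servo_tool", "data": {
  "targets": "0.002 -0.008 0 -4 -2 4 85; 0 0 0 -1 0 8 85; 0 0 0 0 0 8 85; 0 0 0 0 0 8 85; 0 0 0 0 0 6 85; 0 0 0 0 0 2 85; 0 0 0 0 0 0 85; 0 0 0 0 0 0 85"
}}

```text
time: 40.7
tool_pos: [0.4386, 0.0778, 0.0152]
tcp_rot: [-3.092, -0.557, -0.004]
wrist_force: [0.1, -1.5, 0.4]
width: 0.997
```

```bash
python3 p.py 0.4386 0.0779 0.012 110.5
```

```text
t 40.7 F [ 0.1 -1.5  0.4] w 85.1
shift tool mm [ 0.  -0.1  3.2] TCP [0.4386 0.0778 0.0152] jaw deg -69.58 tilt [ 2.4e-03  4.0e-04 -1.0e+00] q [0.12 0.08 2.27 0.   0.79 1.33]
wz total rad -0.0014
rotvec needed [ 0.0004 -0.0024 -0.0014] shift in final frame [ 0.1 -0.1  3.2]
```

Call:
{"op": "servo_tool", "data": {
  "targets": "0 -0.002 0 0 0 2 75; 0 0 0 0 0 1 62; 0 0 0 0 0 0 50; 0 0 0 0 0 0 35; 0 0 0 0 0 0 35; 0 0 0 0 0 0 35; 0 0 0 0 0 0 35; 0 0 0 0 0 0 35"
}}

```text
time: 41.37
tool_pos: [0.4394, 0.0779, 0.0125]
tcp_rot: [3.091, 0.557, 0.003]
wrist_force: [0.9, 0.2, -2.3]
width: 0.555
```

```bash
python3 p.py 0.6003 0.2976 0.14 86.6; python3 w.py w21
```

```text
t 41.37 F [ 0.9  0.2 -2.3] w 47.4
shift tool mm [ 227.7 -149.7 -127.2] TCP [0.4394 0.0779 0.0125] jaw deg -69.58 tilt [ 1.9e-03 -2.0e-04 -1.0e+00] q [ 0.12  0.09  2.27 -0.    0.78  1.33]
wz total rad 0.4158
rotvec needed [ 0.0005 -0.0019  0.4158] shift in final frame [ 147.6 -228.9 -127.5]
```

View pics/w21.png

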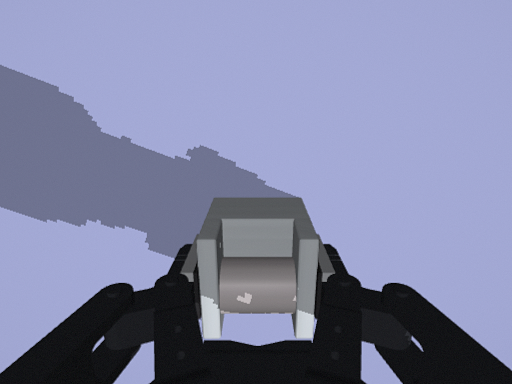

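Call:
{"op": "servo_tool", "data": {
  "targets": "0 -0.002 0 0 0 -8 35; 0 0 0 0 0 -15 35; 0 0 0 0 0 -25 35; 0 0 0 0 0 -30 35; 0 0 0 0 0 -28 35; 0 0 0 10 -7 -18 35; 0 0 0 25 -17 0 35; 0 0 0 30 -20 0 35"
}}

```text
time: 42.08
tool_pos: [0.477, 0.1388, 0.1407]
tcp_rot: [3.091, 0.549, -0.024]
wrist_force: [0.4, -0.9, -3.2]
width: 0.557
```

Call:
{"op": "servo_tool", "data": {
  "targets": "0 0 0 30 -20 0 35; 0 0 0 30 -20 0 35; 0 0 0 28 -18 0 35; 0 0 0.05 18 -10 0 35; 0 0 0.1 5 -3 0 35; 0 0 0.1 0 0 0 35; 0 0 0.08 0 0 0 35; 0 0 0 0 0 0 35"
}}

```text
time: 42.75
tool_pos: [0.5635, 0.2557, 0.1433]
tcp_rot: [3.14, 0.016, -0.016]
wrist_force: [-0.6, -1.2, -2.7]
width: 0.555
```

Call:
{"op": "servo_tool", "data": {
  "targets": "0 0 0 0 0 0 35; 0 0 0 0 0 0 35"
}}

```text
time: 42.92
tool_pos: [0.5628, 0.2555, 0.1431]
tcp_rot: [3.139, 0.023, -0.019]
wrist_force: [-0.3, -0.1, -2.5]
width: 0.554
```

```bash
python3 p.py 0.6003 0.2976 0.14 86.6; python3 w.py w22
```

```text
t 42.92 F [-0.3 -0.1 -2.5] w 47.3
shift tool mm [ 38.2 -41.6   2.6] TCP [0.5628 0.2555 0.1431] jaw deg -89.16 tilt [-0.0118 -0.0025 -0.9999] q [0.38 0.23 1.81 0.   1.11 1.94]
wz total rad 0.074
rotvec needed [0.0028 0.0118 0.074 ] shift in final frame [ 35.  -44.3   3.1]
```

View pics/w22.png

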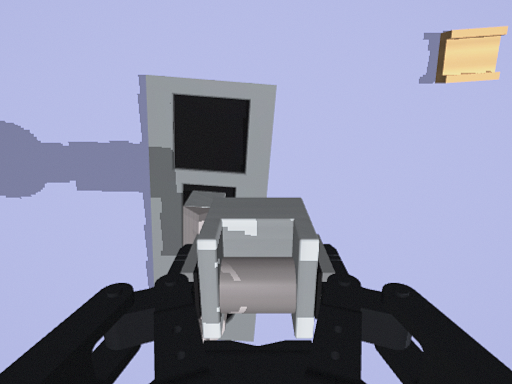

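Call:
{"op": "servo_tool", "data": {
  "targets": "0.002 0.006 0.04 20 -24 0 35; 0 0.005 0.025 8 -12 0 35; 0 0 0.005 0 0 6 35; 0 0 0 0 0 12 35; 0 0 0 0 0 12 35; 0 0 0 0 0 8 35; 0 0 0 0 0 0 35; 0 0 0 0 0 0 35"
}}

```text
time: 43.63
tool_pos: [0.5861, 0.2866, 0.0982]
tcp_rot: [3.135, -0.083, -0.013]
wrist_force: [-0.4, 0.3, -3.3]
width: 0.554
```

```bash
python3 p.py 0.601 0.2976 0.0205 86.6
```

```text
t 43.63 F [-0.4  0.3 -3.3] w 47.3
shift tool mm [ 15.  -12.2  77.5] TCP [0.5861 0.2866 0.0982] jaw deg -93.03 tilt [-0.0084 -0.0054 -0.9999] q [ 0.42  0.34  1.77 -0.    1.05  2.04]
wz total rad 0.0065
rotvec needed [0.0058 0.0081 0.0065] shift in final frame [ 14.3 -11.9  77.7]
```

Call:
{"op": "servo_tool", "data": {
  "targets": "0.004 0.006 0.005 12 -10 0 35; 0.001 0.002 0.001 4 -3 0 35; 0 0 0 0 0 5 35; 0 0 0 0 0 10 35; 0 0 0 0 0 10 35; 0 0 0 0 0 4 35; 0 0 0 0 0 0 35; 0 0 0 0 0 0 35"
}}

```text
time: 44.3
tool_pos: [0.5995, 0.2954, 0.0642]
tcp_rot: [3.136, -0.093, -0.009]
wrist_force: [-0.4, -0.4, -1.9]
width: 0.552
```

```bash
python3 p.py 0.601 0.2976 0.0205 86.6; python3 w.py w23
```

```text
t 44.3 F [-0.4 -0.4 -1.9] w 47.2
shift tool mm [ 1.6 -2.5 43.6] TCP [0.5995 0.2954 0.0642] jaw deg -93.38 tilt [-0.006  -0.0041 -1.    ] q [ 0.42  0.4   1.76 -0.    1.    2.05]
wz total rad 0.0003
rotvec needed [0.0045 0.0057 0.0003] shift in final frame [ 1.4 -2.3 43.7]
```

View pics/w23.png

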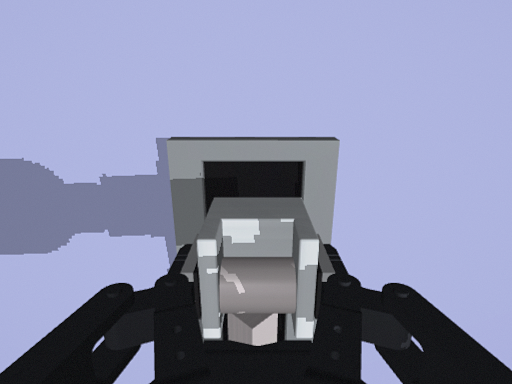

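Call:
{"op": "servo_tool", "data": {
  "targets": "0.004 0.006 0 2 -3 4 35; 0 0 0 0 0 8 35; 0 0 0 0 0 8 35; 0 0 0 0 0 8 35; 0 0 0 0 0 5 35; 0 0 0 0 0 0 35; 0 0 0 0 0 0 35"
}}

```text
time: 44.93
tool_pos: [0.602, 0.2988, 0.028]
tcp_rot: [-3.14, 0.092, -0.002]
wrist_force: [-0.1, -0.5, -2.3]
width: 0.556
```

```bash
python3 p.py 0.601 0.2976 0.0205 86.6
```

```text
t 44.93 F [-0.1 -0.5 -2.3] w 47.5
shift tool mm [-1.   1.2  7.5] TCP [0.602  0.2988 0.028 ] jaw deg -93.37 tilt [ 1.6e-03  2.0e-04 -1.0e+00] q [ 0.42  0.44  1.77 -0.    0.93  2.05]
wz total rad 0.0006
rotvec needed [-0.0003 -0.0016  0.0006] shift in final frame [-0.9  1.2  7.5]
```

Call:
{"op": "servo_tool", "data": {
  "targets": "0 -0.002 0 -1 1.2 2 35; 0 0 0 0 0 2.5 35; 0 0 0 0 0 1.5 35; 0 0 0 0 0 1.5 35"
}}

```text
time: 45.27
tool_pos: [0.6014, 0.2977, 0.0205]
tcp_rot: [-3.14, 0.092, -0.0]
wrist_force: [-1.1, 1.0, 13.2]
width: 0.556
```

Call:
{"op": "servo_tool", "data": {
  "targets": "0 0 0 0 0 1.5 35; 0 0 0 0 0 1.5 35"
}}

```text
time: 45.43
tool_pos: [0.6015, 0.2978, 0.0206]
tcp_rot: [-3.14, 0.092, 0.0]
wrist_force: [-4.8, -2.0, 3.9]
width: 0.548
```

```bash
python3 p.py 0.601 0.2976 0.0205 86.6
```

```text
t 45.43 F [-4.8 -2.   3.9] w 46.8
shift tool mm [-0.4  0.2  0.1] TCP [0.6015 0.2978 0.0206] jaw deg -93.37 tilt [-3.e-04  4.e-04 -1.e+00] q [0.42 0.45 1.78 0.   0.92 2.05]
wz total rad 0.0005
rotvec needed [-0.0003  0.0003  0.0005] shift in final frame [-0.4  0.2  0.1]
```

Seated at the expected height; release and withdraw.

Call:
{"op": "servo_tool", "data": {
  "targets": "0 0 0 0 0 0 44; 0 0 0 0 0 0 51; 0 0 0 0 0 0 60; 0 0 0 0 0 0 70; 0 0 0 0 0 0 78; 0 0 0 0 0 0 78; 0 0 0 0 0 0 78"
}}

```text
time: 46.02
tool_pos: [0.6048, 0.2993, 0.0241]
tcp_rot: [-3.136, 0.092, -0.011]
wrist_force: [0.3, -0.1, -0.2]
width: 0.91
```

Call:
{"op": "servo_tool", "data": {
  "targets": "0 0 0 0 0 -6 78; 0 0 0 0 0 -20 78; 0 0 0 0 0 -25 78; 0 0 0 0 0 -30 78; 0 0 0 0 0 -30 78; 0 0 0 0 0 -20 78; 0 0 0 -5 20 -5 78; 0 0 0 -5 30 0 78"
}}

```text
time: 46.68
tool_pos: [0.5903, 0.2524, 0.1664]
tcp_rot: [-3.136, 0.086, -0.007]
wrist_force: [0.4, -0.3, 0.7]
width: 0.91
```

Call:
{"op": "servo_tool", "data": {
  "targets": "0 0 0 -15 35 0 78; 0 0 0 -15 35 0 78; 0 0 0 -15 35 0 78; 0 0 0 -15 35 0 78; 0 0 0 -10 20 0 78; 0 0 0 0 10 0 78; 0 0 0 0 0 0 78; 0 0 0 0 0 0 78"
}}

```text
time: 47.35
tool_pos: [0.5097, 0.0778, 0.172]
tcp_rot: [-3.134, 0.087, -0.026]
wrist_force: [-0.2, 0.4, -0.9]
width: 0.913
```

```bash
python3 p.py 0.6 0.1 0.14 86.6; python3 w.py w24; python3 w.py t24 top; python3 w.py s24 side; python3 -c "
from h import *
c,s=pickle.load(open('pics/s24.pkl','rb'))
crop(c['image'],110,90,370,384,2,'pics/s24c.png')
c,s=pickle.load(open('pics/t24.pkl','rb'))
crop(c['image'],80,100,420,320,2.3,'pics/t24c.png')
"
```

```text
t 47.35 F [-0.2  0.4 -0.9] w 78.0
shift tool mm [ 88.4 -27.   33.6] TCP [0.5097 0.0778 0.172 ] jaw deg -93.19 tilt [ 0.0169  0.0055 -0.9998] q [ 0.1  -0.    2.02  0.    1.11  1.73]
wz total rad 0.0037
rotvec needed [-0.0065 -0.0165  0.0037] shift in final frame [ 88.9 -27.5  32. ]
```

View pics/w24.png

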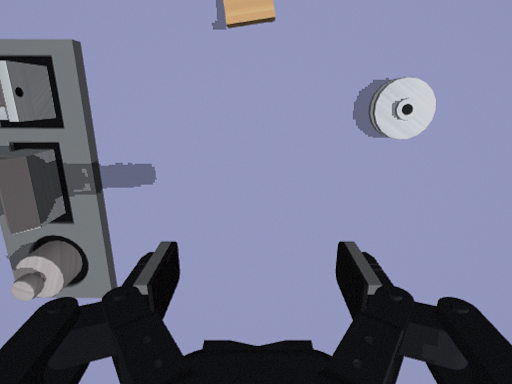

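View pics/s24c.png

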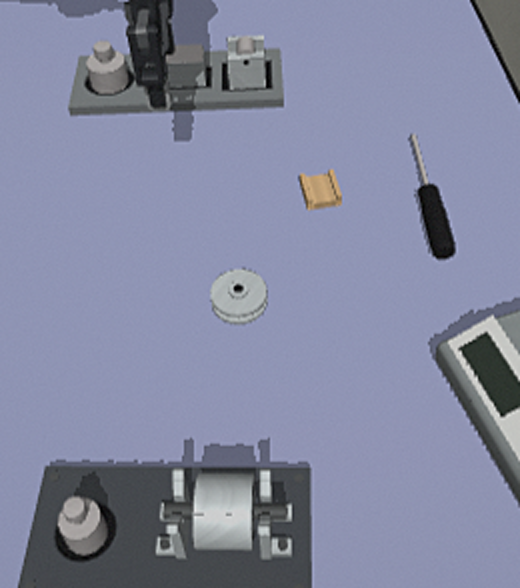

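View pics/t24c.png

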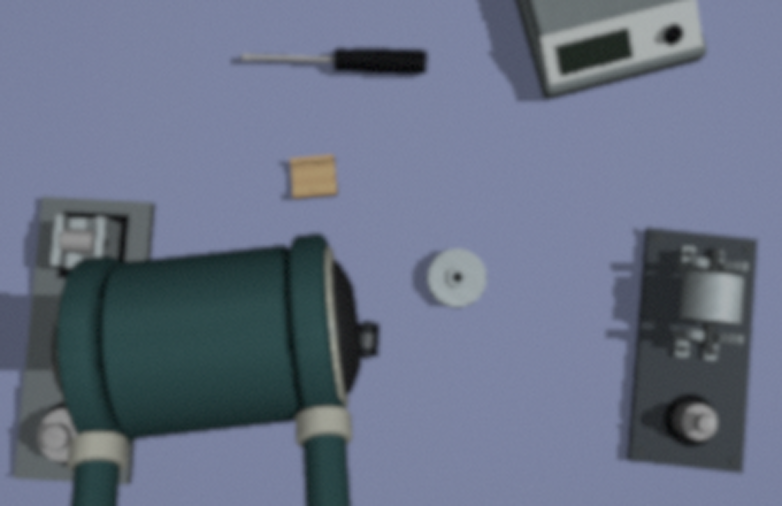

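Call:
{"op": "servo_tool", "data": {
  "targets": "0 0 0 -10 20 0 78; 0 0 0 -10 30 0 78; 0 0 0 -10 35 0 78; 0 0 0 -5 20 0 78; 0 0 0 0 0 0 78; 0 0 0 0 0 0 78; 0 0 0 0 0 0 78; 0 0 0 0 0 0 78"
}}

```text
time: 48.17
tool_pos: [0.4756, -0.0183, 0.1705]
tcp_rot: [-3.131, 0.062, -0.029]
wrist_force: [1.1, 0.0, -0.7]
width: 0.912
```

```bash
python3 w.py s25 side; python3 w.py t25 top; python3 -c "
from h import *
c,s=pickle.load(open('pics/s25.pkl','rb'))
crop(c['image'],130,90,290,170,4.5,'pics/s25c.png')
c,s=pickle.load(open('pics/t25.pkl','rb'))
crop(c['image'],80,170,200,320,3.8,'pics/t25c.png')
print(s['time'],s['tool_pos'],s['joint_vel'].round(3))
"
```

```text
48.2167 [ 0.4756653  -0.01811017  0.17053107] [-0.002 -0.004  0.005 -0.004 -0.    -0.007]
```

View pics/s25c.png

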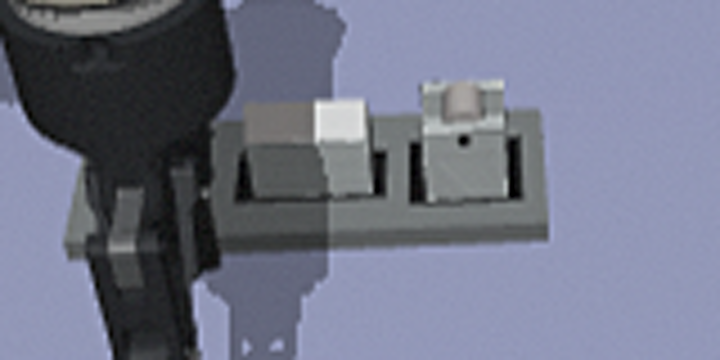

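View pics/t25c.png

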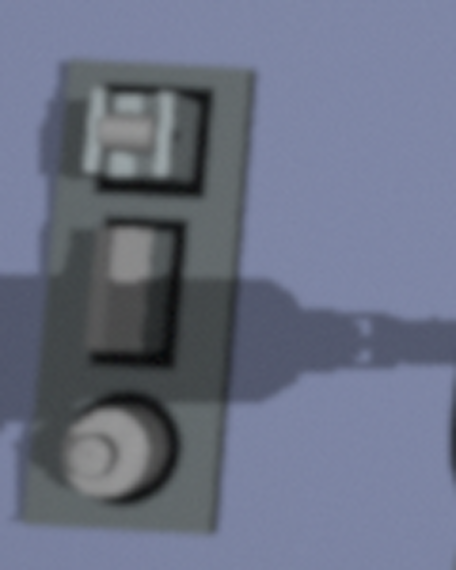

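```bash
python3 -c "
from workcell import finish_job
print(finish_job())"
```

```text
the job is handed in; nothing more can be done
None
```

I made up both sets and handed the job in at about 48 s of the 147 s allowed. I placed them in the order asked: rotor, small weight, large weight, knife-edge support, roller support.

- **Seating:** Each piece was lowered until it touched. The tray pieces and the small weight touched within about 0.2 mm of the height expected for the recess floor. The rotor's axle touched about 0.7 mm below the expected seated height, under load.
- **Forces:** The highest wrist force I read was about 41 N, for a moment while pressing the rotor home to confirm it was down. The limit is 120 N.
- **Last pictures:** The rotor is level in both slots and the small weight is upright in its recess. The large weight, knife-edge and roller stand inside the tray recesses, square to them. In the last side view the gripper hid the large weight, but the one before shows it upright.
- **Pulley and screwdriver:** Neither was touched. The pulley measured the same place to about 2 mm across the pictures taken while working. I did not measure it after the last placing, where I only looked at the pictures. I checked the screwdriver by eye only.
- **Small problems:** While lowering, the rotor's axle rubbed one slot wall with about 3 N. I corrected that by about 1 mm. The arm drifted a few mm as the fingers opened after each release, and no placed piece moved.
- **Measurement mismatch:** My first overhead measurement made the tray about 5 mm too short. I placed everything from the closer wrist-camera measurements, which matched the given recess sizes to about 1 mm.

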